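Clamp the sample tiles in the vacuum jig

ROBOT

A 7-joint arm with a two-finger parallel gripper is mounted at the origin on a cart in front of the work surface, level with it; the furniture and walls round the work are solid. World frame = base frame: x ahead of the robot, y to its left, z up, the work surface at z = 0. Lengths are in m, angles in rad, forces in N, time in s.
With the tool pointing down it reaches from about 0.4 to 0.85 m from the base axis. Payload 10.4 kg.
Tool frame: the origin (TCP) lies at the very end of the fingers, on their centre line; the grasp point (between the pads) lies 19 mm behind it; x points along the fingers, z is the direction in which the jaws open and shut, and the axes are right-handed (so a half turn about x gives the same grasp; the last joint's range is limited). The gripper opens to 85 mm and grips with 20 to 120 N. Pads are 22 mm wide; open, the fingers measure 114 mm over their backs; the gripper's body (76 mm by 85 mm) begins 54 mm behind the grasp point. The pads swing forward as they close: fully open they stand 13 mm farther back than shut.
Start: joints at [-1.366, 0.332, -0.065, 1.46, 0.022, 1.35, -0.088], TCP at [0.141, 0.609, 0.231] pointing down, gripper open.
Joint ranges: [-2.6, 2.6], [-0.5, 2.12], [-1.47, 1.34], [0.16, 2.42], [-1.27, 4.41], [0.06, 2.06], [-2.6, 2.6]. Speed limits (rad/s): [2.22, 2.22, 2.79, 2.79, 3.14, 3.14, 3.14].

INTERFACE

Orientations are given as a unit quaternion [x, y, z, w].
In Python, from workcell import telemetry, viewer, manip, spot_in, mark_of gives the robot as it stands. The module is installed in compiled form; this text tells all that it offers.
- The arm moves only by the shell command python3 -m crank 'ROWS' [FORCE]. ROWS is JSON, a list of rows, each a list of 3 entries, a list of its own where there are three numbers: the closure, from 0 (fully open) to 1 (shut), then the shift along the world's x, y, z in cm, then the turn, a rotation vector about the world's x, y, z in rad. A call has 1 to 12 rows; each row shifts and turns the commanded pose from where the row before left it; what a row does not reach is not made up. A row lasts 1/12 s, in which the tool goes at most 41.7 mm and 7.16 degrees, less where a joint would pass 70% of its speed; a pose out of reach is approached as far as the arm can. A call with a gripper value outside its range is refused whole. The fingers move at their own pace and stop on an object; FORCE is the grip in N (left out, the last holds). Time passes only in rows, so rows that do not move let the fingers close. It gives the time, the measured TCP pose, the force and the opening at its end, in the units of the state.
- telemetry.get_obs(): the state, without advancing time (a new reading comes with each control period).
- viewer.camera(name): name is "scene" or "top"; returns a dict with "frame" (480x640x3 uint8, red, green, blue), "intrinsics" (3x3 intrinsics, pixels), "cam_to_world" (4x4, takes a point from camera to world coordinates). Camera axes: x right, y up, looking along -z (the intrinsics and any distortion apply to the point x, -y, -z); pixel columns grow to the right and rows downward; lengths in m; the calibration is good to about 2 mm. A picture is of the moment at which its call begins. There is no depth.
- manip.hand_in(): hands the job in, once; it reports no verdict.
Trained networks look in a picture, given as the dict that the camera call returned (one of the last four; its "shot" number tells which), for a name from the list of things; names that differ only in an ending like _2 or _b are one class to them, and where a whole thing is asked for, a point or a joint stands for the part that bears it (a point fixed in the world has none). Each returns a list of dicts, best first, with "conf" (0 to 1); they miss things now and then, are a little off and sometimes report something else, mostly with a low value. They report only what shows in the picture. A call takes as long as a camera call. They do not tell look-alikes from the thing itself.
- spot_in(thing, picture): "location" ([x, y, z] in m, in the coordinates of the camera as it stood for that picture, good to about 4 mm: the middle of the surface that is visible of it).
- mark_of(thing, picture): "location" ([x, y, z] in m, in the coordinates of the camera as it stood for that picture, good to about 4 mm: a listed point, or the origin of a listed thing).
The state is a dict: "clock": time; "joint_pos": joint angles; "joint_velocities": joint speeds; "tau": joint torques, N m; "position": TCP position; "ee_rot": TCP orientation; "ft_force": force on the tool from outside, world axes, zero at the start; "torque": the same for the moment, N m; "grip_width": opening from 0.0 (shut) to 1.0 (fully open).
Only numpy, scipy, OpenCV 4.12 (cv2) and the standard library are available. Lean on these libraries where they do the work, as an engineer would, in place of code of your own. Each camera call takes 0.05 s, during which the arm holds its last target. There are 200 camera calls.

TASK

Get the granite sample tiles ready for polishing: for every tile lying in front of the jig or off to its sides (the grey plate on the rearmost planks is not one), lift one of the jig's spring clips, slide the tile in beneath it, square and centred on its place and right back against the stop bar, and lower the clip onto it. When all tiles are clamped, give the vacuum pump three full strokes, pressing the plunger down to its stop and letting it come right up each time. Leave a spare clip down, and leave the other things on the table where they are.

Things in the scene. Friction and masses are not known exactly. Their poses are not given: they have to be found in the camera images.
- jig: fixed clamping jig: flat deck 120 (x) x 390 mm (y), top 18 mm above the table; origin on the table, deck from x = -50 to +70 and y = -195 to +195 mm. Its -x edge faces the robot within 0.12 rad. Three places, each a flush square rubber inlay, behind it (+x) a stop bar 54 mm long, 8 mm high, behind that the clip's hinge; nothing stands before or beside a place. Pump at the -y end
- tile_1: granite sample tile, a flat square plate 56 x 56 x 10 mm, red, 0.1 kg; two or three of the three tiles are present, lying flat on the table in front of the jig or off to its left or right. Origin: centre of its underside; x and y along its edges, z up
- tile_2: granite sample tile, a flat square plate 56 x 56 x 10 mm, grey, 0.1 kg; two or three of the three tiles are present, lying flat on the table in front of the jig or off to its left or right. Origin: centre of its underside; x and y along its edges, z up
- tile_3: granite sample tile, a flat square plate 56 x 56 x 10 mm, grey, like tile_2, 0.1 kg; two or three of the three tiles are present, lying flat on the table in front of the jig or off to its left or right. Origin: centre of its underside; x and y along its edges, z up
- place_1 (a point): place 1 of the jig: the point on the deck top where the centre of the underside of a tile lies when the tile is home, that is touching the stop bar and centred; axes as the jig's. x = 5 mm, y = 140 mm, z = 18 mm in the jig's frame
- crossbar_1 (a point): middle of the steel crossbar, 12 mm thick, 26 mm long along the jig's y, at the free end of clip 1; hold its two ends to swing the clip. It turns about a hinge line along the jig's y, 42 mm behind (+x) place 1 and 13 mm above the deck; with the clip at 0 it is 40 mm in front of that line and 5 mm above it
- clip_1 (a joint): spring clip angle (rad): 0 down and empty (6 mm gap under its foot), about 0.10 with its foot on a tile, 0.9 fully up. Over-centre spring: below 0.48 it snaps down (about 4 N at the crossbar), above that it snaps up and stays. Up, its foot is 40 mm and the crossbar's top 53 mm above the deck, over the rear 16 mm of the place. Arm 16 mm wide. Starts down
- place_2 (a point): place 2 of the jig: the point on the deck top where the centre of the underside of a tile lies when the tile is home, that is touching the stop bar and centred; axes as the jig's. x = 5 mm, y = 50 mm, z = 18 mm in the jig's frame
- crossbar_2 (a point): middle of the steel crossbar, 12 mm thick, 26 mm long along the jig's y, at the free end of clip 2; hold its two ends to swing the clip. It turns about a hinge line along the jig's y, 42 mm behind (+x) place 2 and 13 mm above the deck; with the clip at 0 it is 40 mm in front of that line and 5 mm above it
- clip_2 (a joint): spring clip angle (rad): 0 down and empty (6 mm gap under its foot), about 0.10 with its foot on a tile, 0.9 fully up. Over-centre spring: below 0.48 it snaps down (about 4 N at the crossbar), above that it snaps up and stays. Up, its foot is 40 mm and the crossbar's top 53 mm above the deck, over the rear 16 mm of the place. Arm 16 mm wide. Starts down
- place_3 (a point): place 3 of the jig: the point on the deck top where the centre of the underside of a tile lies when the tile is home, that is touching the stop bar and centred; axes as the jig's. x = 5 mm, y = -40 mm, z = 18 mm in the jig's frame
- crossbar_3 (a point): middle of the steel crossbar, 12 mm thick, 26 mm long along the jig's y, at the free end of clip 3; hold its two ends to swing the clip. It turns about a hinge line along the jig's y, 42 mm behind (+x) place 3 and 13 mm above the deck; with the clip at 0 it is 40 mm in front of that line and 5 mm above it
- clip_3 (a joint): spring clip angle (rad): 0 down and empty (6 mm gap under its foot), about 0.10 with its foot on a tile, 0.9 fully up. Over-centre spring: below 0.48 it snaps down (about 4 N at the crossbar), above that it snaps up and stays. Up, its foot is 40 mm and the crossbar's top 53 mm above the deck, over the rear 16 mm of the place. Arm 16 mm wide. Starts down
- pump (a joint): travel of the pump plunger (m): 0 up, 0.020 pressed down to its stop; a spring (2.6 N at the top, 7.8 N at the stop) brings it back up
- pump_head (a point): centre of the top of the pump's round black plunger head, 36 mm in diameter, at x = 10 mm, y = -155 mm and 91 mm above the table when up; it is pushed straight down
- wood_block: wooden packing block 42 x 60 x 30 mm, a bystander; origin at the centre of its underside
- felt_wheel: round felt polishing bob, 60 mm in diameter, 25 mm high, a bystander; origin at the centre of its underside
- wedge: wooden wedge 30 x 81 x 22 mm, a bystander; origin at the centre of its underside
- whetstone: grey dressing stone 48 x 150 x 24 mm, a bystander; origin at the centre of its underside
- marker_pen: black marker pen 128 mm long, 17 mm thick, a bystander; origin at the centre of its underside
Not all that is in view belongs to the job. Of the things that look like the tile_1, take the one that is farthest from the robot's base at the start.

How it is judged:
On the way, in this order (a step that is already met when the one before it is completed fails the run):
1. every tile lies home at a place of its own with the clip down on it (((x of tile_1 in the frame of place_1 between -0.006 and 0.006 m and y of tile_1 in the frame of place_1 between -0.009 and 0.009 m and (angle between the x axis of tile_1 and the x axis of place_1, either way round below 0.14 rad or angle between the x axis of tile_1 and the y axis of place_1, either way round below 0.14 rad) and value of joint clip_1 between 0.05 and 0.2 rad) or (x of tile_1 in the frame of place_2 between -0.006 and 0.006 m and y of tile_1 in the frame of place_2 between -0.009 and 0.009 m and (angle between the x axis of tile_1 and the x axis of place_2, either way round below 0.14 rad or angle between the x axis of tile_1 and the y axis of place_2, either way round below 0.14 rad) and value of joint clip_2 between 0.05 and 0.2 rad) or (x of tile_1 in the frame of place_3 between -0.006 and 0.006 m and y of tile_1 in the frame of place_3 between -0.009 and 0.009 m and (angle between the x axis of tile_1 and the x axis of place_3, either way round below 0.14 rad or angle between the x axis of tile_1 and the y axis of place_3, either way round below 0.14 rad) and value of joint clip_3 between 0.05 and 0.2 rad)) and ((x of tile_2 in the frame of place_1 between -0.006 and 0.006 m and y of tile_2 in the frame of place_1 between -0.009 and 0.009 m and (angle between the x axis of tile_2 and the x axis of place_1, either way round below 0.14 rad or angle between the x axis of tile_2 and the y axis of place_1, either way round below 0.14 rad) and value of joint clip_1 between 0.05 and 0.2 rad) or (x of tile_2 in the frame of place_2 between -0.006 and 0.006 m and y of tile_2 in the frame of place_2 between -0.009 and 0.009 m and (angle between the x axis of tile_2 and the x axis of place_2, either way round below 0.14 rad or angle between the x axis of tile_2 and the y axis of place_2, either way round below 0.14 rad) and value of joint clip_2 between 0.05 and 0.2 rad) or (x of tile_2 in the frame of place_3 between -0.006 and 0.006 m and y of tile_2 in the frame of place_3 between -0.009 and 0.009 m and (angle between the x axis of tile_2 and the x axis of place_3, either way round below 0.14 rad or angle between the x axis of tile_2 and the y axis of place_3, either way round below 0.14 rad) and value of joint clip_3 between 0.05 and 0.2 rad)) and ((x of tile_3 in the frame of place_1 between -0.006 and 0.006 m and y of tile_3 in the frame of place_1 between -0.009 and 0.009 m and (angle between the x axis of tile_3 and the x axis of place_1, either way round below 0.14 rad or angle between the x axis of tile_3 and the y axis of place_1, either way round below 0.14 rad) and value of joint clip_1 between 0.05 and 0.2 rad) or (x of tile_3 in the frame of place_2 between -0.006 and 0.006 m and y of tile_3 in the frame of place_2 between -0.009 and 0.009 m and (angle between the x axis of tile_3 and the x axis of place_2, either way round below 0.14 rad or angle between the x axis of tile_3 and the y axis of place_2, either way round below 0.14 rad) and value of joint clip_2 between 0.05 and 0.2 rad) or (x of tile_3 in the frame of place_3 between -0.006 and 0.006 m and y of tile_3 in the frame of place_3 between -0.009 and 0.009 m and (angle between the x axis of tile_3 and the x axis of place_3, either way round below 0.14 rad or angle between the x axis of tile_3 and the y axis of place_3, either way round below 0.14 rad) and value of joint clip_3 between 0.05 and 0.2 rad))), for 0.3 s.
2. pump plunger pressed down to its stop (value of joint pump above 0.018 m), for 0.05 s.
3. plunger come right up again (value of joint pump below 0.003 m), for 0.05 s.
4. plunger pressed down to its stop a second time (value of joint pump above 0.018 m), for 0.05 s.
5. plunger come right up again (value of joint pump below 0.003 m), for 0.05 s.
6. plunger pressed down to its stop a third time (value of joint pump above 0.018 m), for 0.05 s.
At the end, for the whole second after the job is handed in: Each tile present lies at a place, its centre within 6 mm (jig x) and 9 mm (y) of the place point, edges within 0.14 rad of the jig's, at rest, the clip on it (0.05 to 0.2 rad); a spare clip is below 0.2 rad; the plunger is up (under 3 mm) after three strokes of 18 mm or more made with all clamped (all of step 1 and value of joint each of clip_1, clip_2, clip_3 below 0.2 rad and value of joint pump below 0.003 m and linear speed of each of tile_1, tile_2, tile_3 below 0.02 m/s); the robot touches nothing.
It fails at once if the wooden packing block 42 x 60 x 30 mm moved more than 5 cm (distance of wood_block from where it was at the start of the episode above 0.05 m).
It fails at once if the round felt polishing bob moved more than 5 cm (distance of felt_wheel from where it was at the start of the episode above 0.05 m).
It fails at once if the wooden wedge 30 x 81 x 22 mm moved more than 5 cm (distance of wedge from where it was at the start of the episode above 0.05 m).
It fails at once if the grey dressing stone 48 x 150 x 24 mm moved more than 5 cm (distance of whetstone from where it was at the start of the episode above 0.05 m).
It fails at once if the black marker pen 128 mm long moved more than 5 cm (distance of marker_pen from where it was at the start of the episode above 0.05 m).
Of tile_1, tile_2, tile_3 only 2 to 3 are there at a start; the rules pass over those that are not, and their reading is None.
At some moment in a run one of tile_1, tile_2, tile_3 may be knocked a few centimetres aside while the robot is not near it.
Once in a run the grip may slacken for a moment while it holds something.
It also fails if it takes over 210 s, if anything falls off the work surface, if the arm or the gripper's body presses on something with over 40 N, if the wrist force passes 120 N, or if a joint passes its speed limit or range.

## Working session

There is one attempt and no reset: what is moved stays moved. The work goes in short steps, Python scripts to look and compute and a shell command to move; the robot and the scene stay as the last step left them, time stands still between calls to the robot, and variables do not carry over. Pictures are saved under pics/ and viewed, about 12 in all and at most 16, crops included, and the job is handed in when it is done.

```bash
mkdir -p pics; cat > h.py <<'E'
import numpy as np, cv2
from workcell import telemetry, viewer, manip, spot_in, mark_of
def w(p,c): return (np.array(c["cam_to_world"])@np.r_[p,1])[:3]
def px(P,c):
    M=np.linalg.inv(np.array(c["cam_to_world"])); q=M@np.r_[P,1]; K=np.array(c["intrinsics"])
    u=K@np.array([q[0],-q[1],-q[2]]); return u[:2]/u[2]
def ray(uv,z,c):
    K=np.array(c["intrinsics"]);T=np.array(c["cam_to_world"])
    d=np.linalg.inv(K)@np.r_[uv,1]; d=T[:3,:3]@np.array([d[0],-d[1],-d[2]]); o=T[:3,3]
    return o+d*(z-o[2])/d[2]
def save(n,im): cv2.imwrite(f"pics/{n}.png",cv2.cvtColor(im,cv2.COLOR_RGB2BGR))
def st():
    o=telemetry.get_obs(); print("t",round(o["clock"],2),"pos",np.round(o["position"],4),"q",np.round(o["ee_rot"],3),"F",np.round(o["ft_force"],1),"g",round(o["grip_width"],3)); return o
E
python3 - <<'E'
from h import *
st()
cs={n:viewer.camera(n) for n in("scene","top")}
for n,c in cs.items():
    save("a_"+n,c["frame"]); print(n,c.keys(),np.round(c["cam_to_world"],3).tolist(),np.round(c["intrinsics"],1).tolist())
    for t in ["jig","tile_1","tile_2","place_1","crossbar_1","pump_head","wood_block","felt_wheel","wedge","whetstone","marker_pen"]:
        for d in mark_of(t,c): 
            if d["conf"]>.2: P=w(d["location"],c); print(n,t,round(d["conf"],2),np.round(P,3),np.round(px(P,c)))
E
```

```text
t 0.0 pos [0.1411 0.6085 0.2305] q [-0.44   0.554  0.44   0.553] F [0.2 0.3 0.2] g 0.999
scene dict_keys(['frame', 'intrinsics', 'cam_to_world', 'shot']) [[0.546, 0.615, -0.569, -0.061], [-0.838, 0.393, -0.379, -0.465], [-0.009, 0.684, 0.73, 0.883], [0.0, 0.0, 0.0, 1.0]] [[494.1, 0.0, 316.2], [0.0, 494.1, 233.5], [0.0, 0.0, 1.0]]
scene jig 0.93 [ 0.647 -0.045 -0.   ] [334. 235.]
scene jig 0.62 [0.647 0.098 0.036] [285. 203.]
scene tile_1 0.98 [ 0.464 -0.383 -0.003] [431. 360.]
scene tile_1 0.96 [ 0.454 -0.06  -0.005] [293. 293.]
scene tile_1 0.7 [0.523 0.312 0.002] [190. 210.]
scene tile_1 0.62 [0.493 0.056 0.002] [262. 258.]
scene tile_2 0.98 [ 0.464 -0.383 -0.003] [431. 360.]
scene tile_2 0.96 [ 0.454 -0.06  -0.005] [293. 293.]
scene tile_2 0.7 [0.523 0.312 0.002] [190. 210.]
scene tile_2 0.62 [0.493 0.056 0.002] [262. 258.]
scene place_1 0.81 [0.638 0.094 0.018] [285. 210.]
scene place_1 0.78 [ 0.653 -0.081  0.018] [348. 235.]
scene place_1 0.68 [0.644 0.006 0.021] [315. 222.]
scene crossbar_1 0.66 [0.648 0.007 0.038] [316. 216.]
scene crossbar_1 0.65 [ 0.657 -0.082  0.034] [349. 
[... 1127 characters left out ...]
1] [347. 217.]
top place_1 0.76 [0.639 0.096 0.024] [282. 217.]
top place_1 0.62 [0.645 0.001 0.017] [316. 218.]
top crossbar_1 0.6 [ 0.655 -0.087  0.034] [348. 217.]
top crossbar_1 0.5 [0.642 0.1   0.038] [281. 214.]
top crossbar_1 0.45 [0.647 0.004 0.033] [315. 216.]
top pump_head 0.5 [ 0.668 -0.201  0.087] [392. 212.]
top wood_block 0.65 [ 0.418 -0.251 -0.005] [399. 310.]
top wood_block 0.29 [ 0.465 -0.382  0.   ] [448. 297.]
top felt_wheel 0.75 [ 0.421  0.197 -0.004] [237. 292.]
top wedge 0.54 [ 0.697  0.284 -0.003] [220. 193.]
top whetstone 0.74 [ 0.773 -0.086  0.002] [352. 180.]
top whetstone 0.36 [ 0.449 -0.06  -0.001] [331. 291.]
top marker_pen 0.52 [ 0.382  0.262 -0.004] [212. 303.]
```

View pics/a_scene.png

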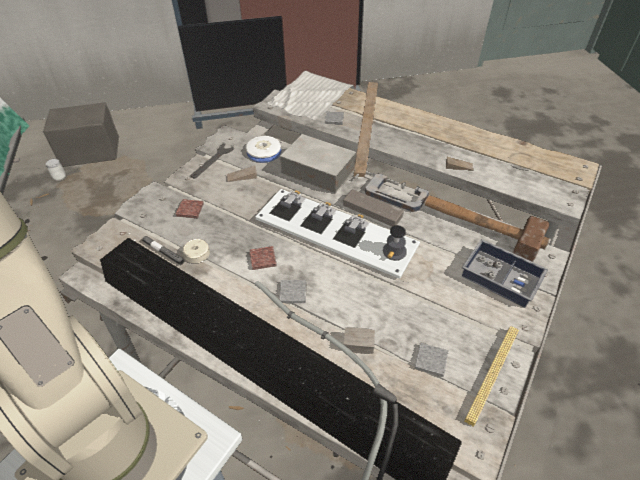

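View pics/a_top.png

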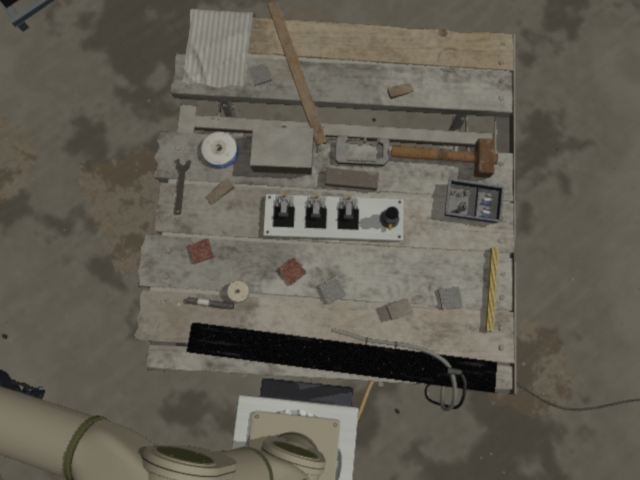

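The scene picture shows two red tiles at (190,210) and (262,258), and two grey ones at (292,291) and (431,360). The jig is around (335,230) with its pump at (396,240). The red tile farthest from the base is the left one at (0.52, 0.31). Next I rectify these patches to metric views to read off the poses.

```bash
cat >> h.py <<'E'
def rect(c,cx,cy,z,hx,hy,s):
    # metric view: up = +x world, left = +y world ; s px per m
    W,H=int(2*hy*s),int(2*hx*s)
    src=np.array([px([cx+hx,cy+hy,z],c),px([cx+hx,cy-hy,z],c),px([cx-hx,cy-hy,z],c),px([cx-hx,cy+hy,z],c)],np.float32)
    M=cv2.getPerspectiveTransform(src,np.array([[0,0],[W,0],[W,H],[0,H]],np.float32))
    return cv2.warpPerspective(c["frame"],M,(W,H),flags=cv2.INTER_CUBIC)
def draw(im,cx,cy,hx,hy,s,pts,col=(0,255,0)):
    p=[[ (cy+hy-q[1])*s,(cx+hx-q[0])*s] for q in pts]; cv2.polylines(im,[np.int32(np.round(p))],True,col,1)
def sq(x,y,a,hx=.028,hy=.028):
    c,s=np.cos(a),np.sin(a); return [(x+c*u-s*v,y+s*u+c*v) for u,v in((hx,hy),(hx,-hy),(-hx,-hy),(-hx,hy))]
MODEL={"place":[(5,140,18),(5,50,18),(5,-40,18)],"crossbar":[(7,140,36),(7,50,36),(7,-40,36)],"pump_head":[(10,-155,91)]}
E
python3 - <<'E'
from h import *
cs=[viewer.camera(n) for n in("scene","top","scene","top")]
from scipy.optimize import least_squares
obs=[]
for c in cs:
    for t,nm in (("place_1","place"),("crossbar_1","crossbar"),("pump_head","pump_head"),("jig","jig")):
        for d in mark_of(t,c):
            if d["conf"]<.4: continue
            obs.append((nm,w(d["location"],c)))
def pred(m,th): a=th[2];m=np.array(m)/1000;return np.array([th[0]+np.cos(a)*m[0]-np.sin(a)*m[1],th[1]+np.sin(a)*m[0]+np.cos(a)*m[1]])
def near(nm,P,th):
    ms=MODEL.get(nm,[(0,0,0)]); r=[pred(m,th)-P[:2] for m in ms]; return min(r,key=lambda v:v@v)
f=lambda th:np.concatenate([near(nm,P,th) for nm,P in obs])
r=least_squares(f,[.647,-.045,.09],loss="soft_l1",f_scale=.004)
th=r.x;print("jig",np.round(th,4),"n",len(obs),"rms",np.sqrt(np.mean(f(th)**2)))
T=[(.522,.312),(.494,.052),(.450,-.060),(.464,-.383)]
rows=[]
for c in cs[:2]:
    rows.append(np.hstack([rect(c,x,y,.010,.05,.05,2000) for x,y in T]))
J=[rect(c,.647,-.045,.018,.075,.2,1000) for c in cs[:2]]
for j in J:
    draw(j,.647,-.045,.075,.2,1000,[pred(m,th) for m in((70,195),(70,-195),(-50,-195),(-50,195))])if 0 else None
    a=th[2]
    C=[pred((u,v,0),th) for u,v in((70,195),(70,-195),(-50,-195),(-50,195))]
    draw(j,.647,-.045,.075,.2,1000,C)
rows.append(np.hstack(J))
save("b",np.vstack(rows))
E
```

```text
jig [ 0.6455 -0.0456  0.0688] n 36 rms 0.056692693023645
```

View pics/b.png

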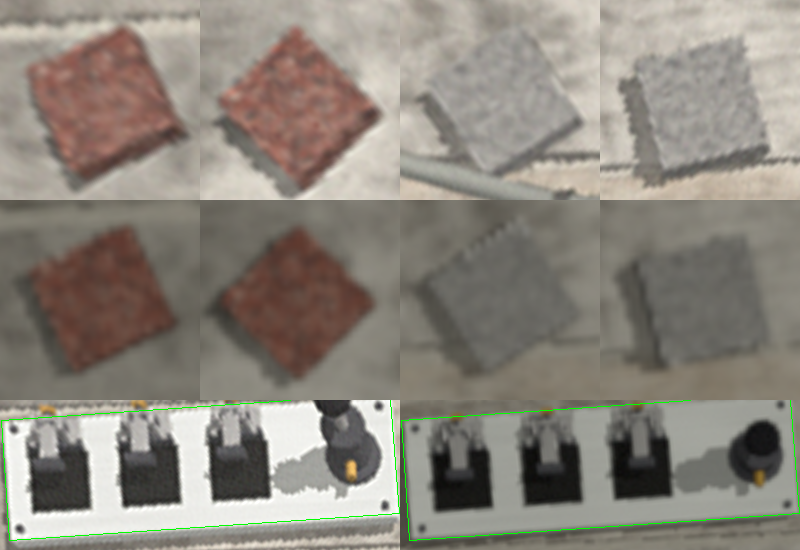

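Jig model outline fits the deck within a few mm. The tiles' rough yaws are visible, so I now fit squares numerically.

```bash
cat >> h.py <<'E'
from scipy.optimize import minimize
def fitbox(c,x0,y0,z,a0=None,h=.028,R=.06,s=2000,hy=None):
    hy=hy or h
    im=cv2.GaussianBlur(cv2.cvtColor(rect(c,x0,y0,z,R,R,s),cv2.COLOR_RGB2LAB),(0,0),3).astype(np.float32)
    t=np.linspace(-.85,.85,25)
    def side(x,y,a,d):
        U=np.concatenate([np.full(25,h+d),np.full(25,-h-d),t*h,t*h]);V=np.concatenate([t*hy,t*hy,np.full(25,hy+d),np.full(25,-hy-d)])
        X=x+np.cos(a)*U-np.sin(a)*V;Y=y+np.sin(a)*U+np.cos(a)*V
        mx=((y0+R-Y)*s).astype(np.float32)[None];my=((x0+R-X)*s).astype(np.float32)[None]
        return cv2.remap(im,mx,my,cv2.INTER_LINEAR)[0]
    def cost(p): return -np.mean(np.minimum(np.linalg.norm(side(*p,-.003)-side(*p,.003),axis=1),40))
    best=min((minimize(cost,[x0+dx,y0+dy,a],method="Nelder-Mead",options=dict(initial_simplex=[[x0+dx,y0+dy,a],[x0+dx+.004,y0+dy,a],[x0+dx,y0+dy+.004,a],[x0+dx,y0+dy,a+.15]]))
      for dx in(-.004,.004) for dy in(-.004,.004) for a in(np.arange(-.7,.8,.25) if a0 is None else [a0])),key=lambda r:r.fun)
    return np.r_[best.x,-best.fun]
E
python3 - <<'E'
from h import *
T=[(.522,.312),(.494,.052),(.450,-.060),(.464,-.383)]
cs=[viewer.camera(n) for n in("scene","top")]
out=[]
for x,y in T:
    for c in cs:
        f=fitbox(c,x,y,.010); print((x,y),np.round(f,4))
        im=rect(c,x,y,.01,.05,.05,2000); draw(im,x,y,.05,.05,2000,sq(*f[:3])); out.append(im)
R=[]
for c in cs:
    f=fitbox(c,.6455,-.0456,.018,.069,h=.06,hy=.195,R=.22,s=1000)  # box centre is 10 mm ahead of origin
    f=min((fitbox(c,.6455+.01,-.0456,.018,a,h=.06,hy=.195,R=.22,s=1000) for a in(.05,.07,.09)),key=lambda r:-r[3])
    o=f[:2]-.01*np.array([np.cos(f[2]),np.sin(f[2])]); print("jig",np.round(o,4),np.round(f[2:],4))
    im=rect(c,.647,-.045,.018,.075,.2,1000); draw(im,.647,-.045,.075,.2,1000,sq(*f[:3],.06,.195)); R.append(im)
save("c",np.vstack([np.hstack(out[0::2]),np.hstack(out[1::2]),np.hstack(R)]))
E
```

```text
(0.522, 0.312) [ 0.5245  0.3114  0.448  32.2463]
(0.522, 0.312) [ 0.5225  0.3102 -1.127  28.614 ]
(0.494, 0.052) [ 0.4933  0.0544 -0.7852 32.8103]
(0.494, 0.052) [ 0.4938  0.0538  0.7524 29.3172]
(0.45, -0.06) [ 0.4515 -0.0611  0.5589 25.2436]
(0.45, -0.06) [ 0.4457 -0.0522  0.4968 14.9917]
(0.464, -0.383) [ 0.463  -0.3837  0.2408 34.1791]
(0.464, -0.383) [ 0.4625 -0.3867  0.2333 20.7784]
jig [ 0.6451 -0.0466] [ 0.0687 33.0682]
jig [ 0.6456 -0.0456] [ 0.0653 28.0132]
```

View pics/c.png

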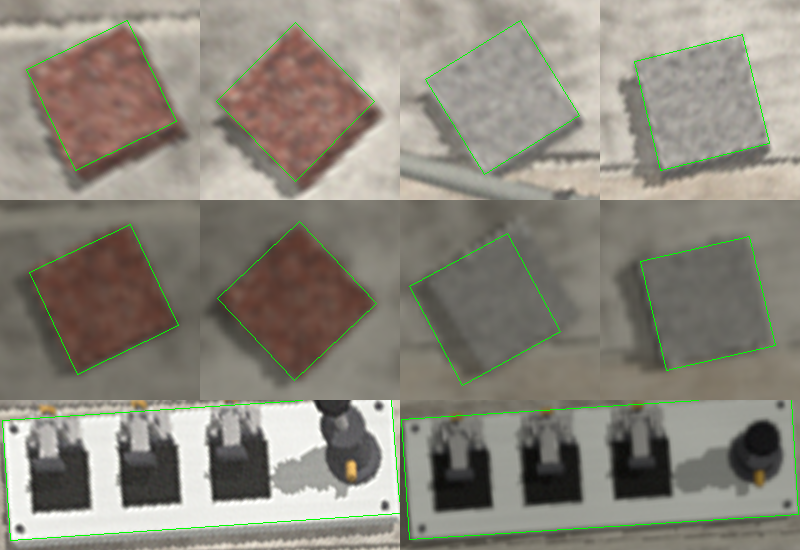

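Poses to use:

| Thing | x | y | yaw |
|---|---|---|---|
| Red tile (far) | .5235 | .311 | .445 |
| Grey tile C | .4515 | -.061 | .559 |
| Grey tile D | .463 | -.3845 | .238 |
| Jig | .6455 | -.046 | .067 |

First I go over clip 1.

```bash
python3 -m crank '[[0.4,[2.1,-2.14,0],[0,0,0.1]],[0.4,[2.1,-2.14,0],[0,0,0.1]],[0.4,[2.1,-2.14,0],[0,0,0.093]],[0.4,[2.1,-2.14,0],[0,0,0]],[0.4,[2.1,-2.14,0],[0,0,0]],[0.4,[2.1,-2.14,0],[0,0,0]],[0.4,[2.1,-2.14,0],[0,0,0]],[0.4,[2.1,-2.14,0],[0,0,0]],[0.4,[2.1,-2.14,0],[0,0,0]],[0.4,[2.1,-2.14,0],[0,0,0]],[0.4,[2.1,-2.14,0],[0,0,0]],[0.4,[2.1,-2.14,0],[0,0,0]]]' 30
python3 -m crank '[[0.4,[2.1,-2.14,0],[0,0,0]],[0.4,[2.1,-2.14,0],[0,0,0]],[0.4,[2.1,-2.14,0],[0,0,0]],[0.4,[2.1,-2.14,0],[0,0,0]],[0.4,[2.1,-2.14,0],[0,0,0]],[0.4,[2.1,-2.14,0],[0,0,0]],[0.4,[2.1,-2.14,-2],[0,0,0]],[0.4,[2.1,-2.14,-2],[0,0,0]],[0.4,[2.1,-2.14,-2],[0,0,0]],[0.4,[2.1,-2.14,-2],[0,0,0]],[0.4,[2.1,-2.14,-2],[0,0,0]],[0.4,[0,0,0],[0,0,0]]]'
cat >> h.py <<'E'
def tgt(x,y,yaw):
    "remaining shift (cm) and world rotvec to tool straight down with jaw axis at yaw (jaw along y for yaw=0)"
    from scipy.spatial.transform import Rotation as Ro
    o=st(); R=Ro.from_quat(o["ee_rot"]).as_matrix()
    X=np.array([0,0,-1.]);Z=np.array([-np.sin(yaw),np.cos(yaw),0]);G=np.c_[X,np.cross(Z,X),Z]
    print("shift cm",np.round((np.array([x,y])-o["position"][:2])*100,2),"turn",np.round(Ro.from_matrix(G@R.T).as_rotvec(),3))
JIG=(.6455,-.046,.067)
def jw(u,v,J=JIG):
    u,v=u/1000,v/1000;return J[0]+np.cos(J[2])*u-np.sin(J[2])*v, J[1]+np.sin(J[2])*u+np.cos(J[2])*v
E
python3 -c "
from h import *
tgt(*jw(7,140),.067)"
```

```text
clock: 3.3
position: [0.394, 0.3509, 0.2316]
ee_rot: [-0.516, 0.483, 0.516, 0.484]
ft_force: [0.0, -0.4, -1.4]
grip_width: 0.604
clock: 4.3
position: [0.625, 0.1098, 0.1268]
ee_rot: [0.515, -0.487, -0.514, -0.483]
ft_force: [-0.5, -1.4, 0.6]
grip_width: 0.598
t 4.3 pos [0.625  0.1098 0.1268] q [ 0.515 -0.487 -0.514 -0.483] F [-0.5 -1.4  0.6] g 0.598
shift cm [ 1.81 -1.56] turn [ 0.005 -0.004  0.008]
```

```bash
python3 -m crank '[[0.4,[0.9,-0.78,-2],[0.005,-0.004,0.008]],[0.4,[0.9,-0.78,-2],[0,0,0]],[0.4,[0,0,-1.5],[0,0,0]],[0.4,[0,0,0],[0,0,0]]]'
python3 -c "
from h import *
tgt(*jw(7,140),.067)
c=viewer.camera('scene');d=viewer.camera('top')
x,y=jw(7,140);a,b=px([x,y,.036],c).astype(int);e,f=px([x,y,.036],d).astype(int)
I=np.hstack([cv2.resize(c['frame'][b-60:b+60,a-60:a+60],(400,400),interpolation=2),cv2.resize(d['frame'][f-60:f+60,e-60:e+60],(400,400),interpolation=2)]);save('d',I)"
```

```text
clock: 4.63
position: [0.6404, 0.1001, 0.0728]
ee_rot: [-0.517, 0.481, 0.519, 0.482]
ft_force: [-0.9, 0.7, 0.2]
grip_width: 0.597
t 4.63 pos [0.6404 0.1001 0.0728] q [-0.517  0.481  0.519  0.482] F [-0.9  0.7  0.2] g 0.597
shift cm [ 0.27 -0.59] turn [-0.003 -0.001 -0.005]
```

View pics/d.png

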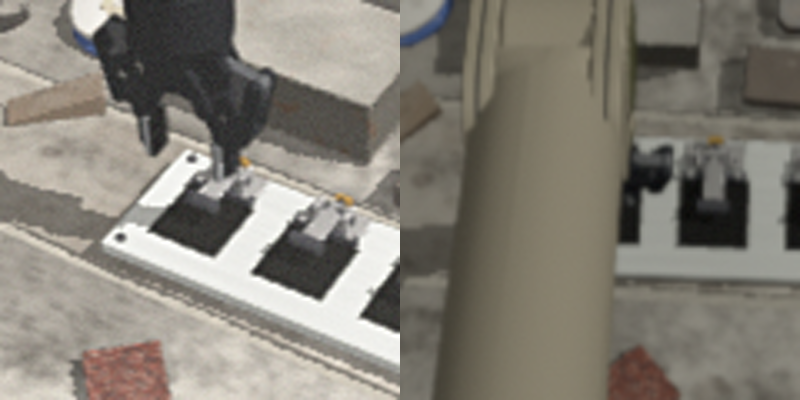

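The scene crop shows the open fingers above clip 1, whose crossbar is at crop (210,195). The arm is still about 6 mm short in y. I settle it and correct.

```bash
python3 -m crank '[[0.4,[0,0,0],[0,0,0]],[0.4,[0,0,0],[0,0,0]]]' >/dev/null; python3 -c "
from h import *
tgt(*jw(7,140),.067)"
```

```text
t 4.9 pos [0.6428 0.1017 0.0779] q [ 0.518 -0.478 -0.518 -0.484] F [-0.7 -0.7 -0.4] g 0.604
shift cm [ 0.03 -0.76] turn [-0.006  0.006 -0.007]
```

```bash
for i in 1 2 3 4; do python3 -m crank '[[0.4,[0,0,0],[0,0,0]]]' | grep posi; done; python3 - <<'E'
from h import *
o=telemetry.get_obs();print(np.round(o["joint_pos"],4))
E
```

```text
position: [0.6426, 0.1016, 0.0776]
position: [0.6424, 0.1014, 0.0772]
position: [0.6423, 0.1013, 0.0769]
position: [0.6422, 0.1012, 0.0766]
[-0.4665  0.5152  0.3219  1.579  -0.1835  1.0716  1.5478]
```

```bash
python3 -m crank '[[0.4,[0.1,-0.35,0],[-0.003,0.003,-0.004]],[0.4,[0,-0.3,0],[0,0,0]],[0.4,[0,0,-1],[0,0,0]],[0.4,[0,0,-1],[0,0,0]],[0.4,[0,0,-1],[0,0,0]],[0.4,[0,0,-1],[0,0,0]],[0.4,[0,0,-1],[0,0,0]],[0.4,[0,0,0],[0,0,0]],[0.4,[0,0,0],[0,0,0]]]'; python3 -c "
from h import *
tgt(*jw(7,140),.067)
c=viewer.camera('scene')
x,y=jw(7,140);a,b=px([x,y,.036],c).astype(int)
I=cv2.resize(c['frame'][b-50:b+50,a-60:a+60],(600,500),interpolation=2);save('e',I)"
```

```text
clock: 5.98
position: [0.6426, 0.0945, 0.0253]
ee_rot: [-0.516, 0.482, 0.518, 0.483]
ft_force: [-0.6, 0.5, -0.6]
grip_width: 0.604
t 5.98 pos [0.6426 0.0945 0.0253] q [-0.516  0.482  0.518  0.483] F [-0.6  0.5 -0.6] g 0.604
shift cm [ 0.05 -0.03] turn [-0.002 -0.001 -0.002]
```

View pics/e.png

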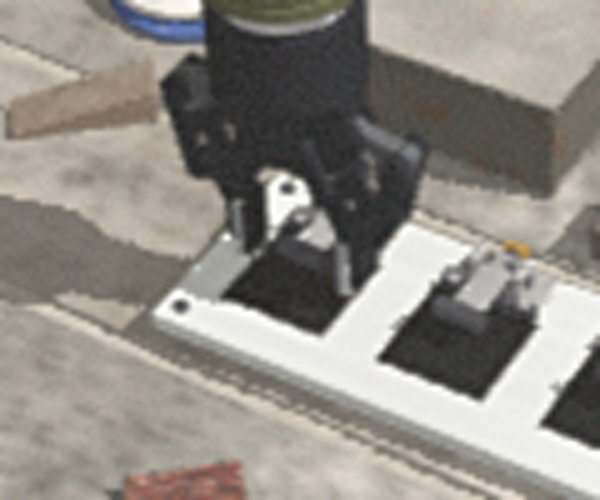

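The fingers straddle crossbar 1 at about (310,265). Next I close on it.

```bash
python3 -m crank '[[1,[0,0,0],[0,0,0]],[1,[0,0,0],[0,0,0]],[1,[0,0,0],[0,0,0]],[1,[0,0,0],[0,0,0]],[1,[0,0,0],[0,0,0]],[1,[0,0,0],[0,0,0]]]' 30
python3 -m crank '[[1,[0.08,0.01,0.4],[0,0,0]],[1,[0.1,0.01,0.38],[0,0,0]],[1,[0.15,0.01,0.38],[0,0,0]],[1,[0.18,0.01,0.36],[0,0,0]],[1,[0.22,0.01,0.33],[0,0,0]],[1,[0.25,0.02,0.32],[0,0,0]],[1,[0.28,0.02,0.29],[0,0,0]],[1,[0.31,0.02,0.26],[0,0,0]],[1,[0.3,0.02,0.2],[0,0,0]],[1,[0,0,0],[0,0,0]],[1,[0,0,0],[0,0,0]]]'; python3 -c "
from h import *
st()
c=viewer.camera('scene')
x,y=jw(7,140);a,b=px([x,y,.036],c).astype(int)
I=cv2.resize(c['frame'][b-50:b+50,a-60:a+60],(600,500),interpolation=2);save('f',I)"
```

```text
clock: 6.53
position: [0.6435, 0.0953, 0.0271]
ee_rot: [-0.517, 0.481, 0.517, 0.484]
ft_force: [-2.5, 3.1, 5.6]
grip_width: 0.293
clock: 7.45
position: [0.6624, 0.0966, 0.0566]
ee_rot: [-0.517, 0.481, 0.517, 0.484]
ft_force: [-1.1, 4.7, 1.2]
grip_width: 0.294
t 7.45 pos [0.6624 0.0966 0.0566] q [-0.517  0.481  0.517  0.484] F [-1.1  4.7  1.2] g 0.294
```

View pics/f.png

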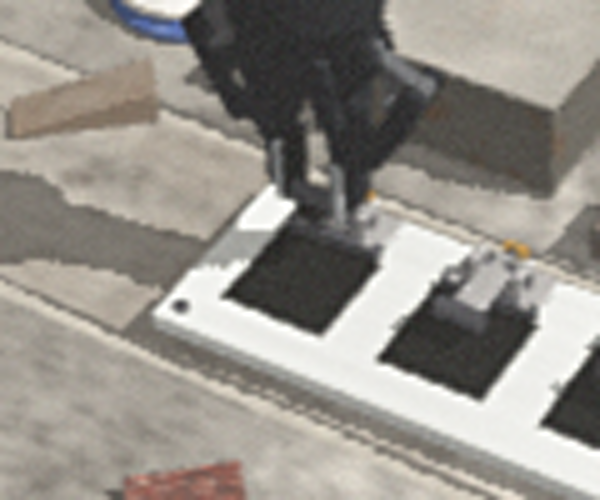

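Clip 1 is up, held at 25 mm opening. I release it and repeat at clips 2 and 3.

```bash
python3 -m crank '[[0.4,[0,0,0],[0,0,0]],[0.4,[0,0,0],[0,0,0]],[0.4,[0,0,0],[0,0,0]],[0.4,[0,0,1.5],[0,0,0]],[0.4,[0,0,2.5],[0,0,0]],[0.4,[-0.3,-2.2,0.5],[0,0,0]],[0.4,[-0.3,-2.3,0],[0,0,0]],[0.4,[-0.3,-2.2,0],[0,0,0]],[0.4,[-0.36,-2.3,0],[0,0,0]],[0.4,[0,0,0],[0,0,0]],[0.4,[0,0,-2],[0,0,0]],[0.4,[0,0,-2],[0,0,0]]]'
python3 -m crank '[[0.4,[0,0,-1.5],[0,0,0]],[0.4,[0,0,-1],[0,0,0]],[0.4,[0,0,-0.92],[0,0,0]],[0.4,[0,0,0],[0,0,0]],[0.4,[0,0,0],[0,0,0]]]'
python3 -c "
from h import *
tgt(*jw(7,50),.067)
c=viewer.camera('scene')
x,y=jw(7,50);a,b=px([x,y,.036],c).astype(int)
I=cv2.resize(c['frame'][b-50:b+50,a-60:a+60],(600,500),interpolation=2);save('g',I)"
```

```text
clock: 8.5
position: [0.6504, 0.0046, 0.0617]
ee_rot: [0.517, -0.481, -0.516, -0.484]
ft_force: [0.4, 0.3, -0.3]
grip_width: 0.601
clock: 8.92
position: [0.6494, 0.0057, 0.0266]
ee_rot: [-0.517, 0.482, 0.517, 0.483]
ft_force: [-0.3, 0.4, 0.4]
grip_width: 0.603
t 8.92 pos [0.6494 0.0057 0.0266] q [-0.517  0.482  0.517  0.483] F [-0.3  0.4  0.4] g 0.603
shift cm [-0.02 -0.13] turn [-0.002  0.001 -0.002]
```

View pics/g.png

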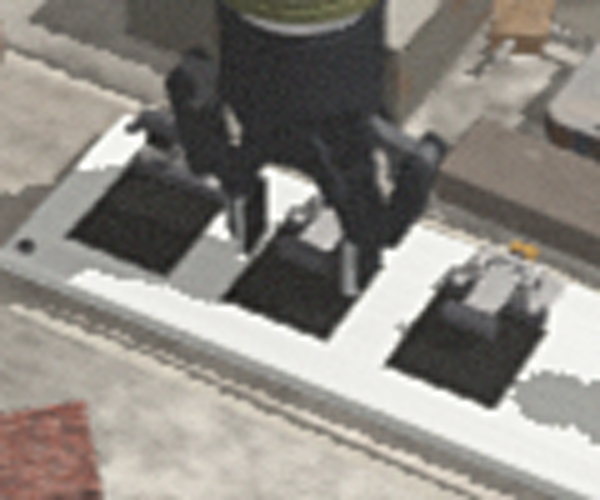

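Clip 1 stands up and the fingers straddle clip 2. I repeat the same sequence for clips 2 and 3.

```bash
python3 -m crank '[[1,[0,0,0],[0,0,0]],[1,[0,0,0],[0,0,0]],[1,[0,0,0],[0,0,0]],[1,[0,0,0],[0,0,0]],[1,[0,0,0],[0,0,0]],[1,[0,0,0],[0,0,0]]]' 30
python3 -m crank '[[1,[0.08,0.01,0.4],[0,0,0]],[1,[0.1,0.01,0.38],[0,0,0]],[1,[0.15,0.01,0.38],[0,0,0]],[1,[0.18,0.01,0.36],[0,0,0]],[1,[0.22,0.01,0.33],[0,0,0]],[1,[0.25,0.02,0.32],[0,0,0]],[1,[0.28,0.02,0.29],[0,0,0]],[1,[0.31,0.02,0.26],[0,0,0]],[1,[0.3,0.02,0.2],[0,0,0]],[1,[0,0,0],[0,0,0]],[1,[0,0,0],[0,0,0]]]'
python3 -m crank '[[0.4,[0,0,0],[0,0,0]],[0.4,[0,0,0],[0,0,0]],[0.4,[0,0,0],[0,0,0]],[0.4,[0,0,1.5],[0,0,0]],[0.4,[0,0,2.5],[0,0,0]],[0.4,[-0.3,-2.2,0.5],[0,0,0]],[0.4,[-0.3,-2.3,0],[0,0,0]],[0.4,[-0.3,-2.2,0],[0,0,0]],[0.4,[-0.36,-2.3,0],[0,0,0]],[0.4,[0,0,0],[0,0,0]],[0.4,[0,0,-2],[0,0,0]],[0.4,[0,0,-2],[0,0,0]]]'
python3 -m crank '[[0.4,[0,0,-1.5],[0,0,0]],[0.4,[0,0,-1],[0,0,0]],[0.4,[0,0,-0.92],[0,0,0]],[0.4,[0,0,0],[0,0,0]],[0.4,[0,0,0],[0,0,0]]]'
python3 -c "
from h import *
tgt(*jw(7,-40),.067)"
python3 -m crank '[[1,[0,0,0],[0,0,0]],[1,[0,0,0],[0,0,0]],[1,[0,0,0],[0,0,0]],[1,[0,0,0],[0,0,0]],[1,[0,0,0],[0,0,0]],[1,[0,0,0],[0,0,0]]]' 30
python3 -m crank '[[1,[0.08,0.01,0.4],[0,0,0]],[1,[0.1,0.01,0.38],[0,0,0]],[1,[0.15,0.01,0.38],[0,0,0]],[1,[0.18,0.01,0.36],[0,0,0]],[1,[0.22,0.01,0.33],[0,0,0]],[1,[0.25,0.02,0.32],[0,0,0]],[1,[0.28,0.02,0.29],[0,0,0]],[1,[0.31,0.02,0.26],[0,0,0]],[1,[0.3,0.02,0.2],[0,0,0]],[1,[0,0,0],[0,0,0]],[1,[0,0,0],[0,0,0]]]'
```

```text
clock: 9.47
position: [0.6498, 0.0057, 0.0273]
ee_rot: [0.517, -0.481, -0.517, -0.484]
ft_force: [-0.6, -0.8, 6.0]
grip_width: 0.293
clock: 10.38
position: [0.669, 0.0071, 0.0565]
ee_rot: [0.517, -0.481, -0.517, -0.484]
ft_force: [-1.4, -2.2, 2.5]
grip_width: 0.29
clock: 11.38
position: [0.6565, -0.083, 0.0614]
ee_rot: [0.517, -0.481, -0.516, -0.484]
ft_force: [-0.2, 0.1, -0.7]
grip_width: 0.603
clock: 11.8
position: [0.6554, -0.0827, 0.0265]
ee_rot: [-0.517, 0.482, 0.517, 0.483]
ft_force: [-0.7, -1.3, 0.1]
grip_width: 0.602
t 11.8 pos [ 0.6554 -0.0827  0.0265] q [-0.517  0.482  0.517  0.483] F [-0.7 -1.3  0.1] g 0.602
shift cm [-0.03 -0.27] turn [-0.002  0.001 -0.002]
clock: 12.3
position: [0.656, -0.0839, 0.0276]
ee_rot: [0.517, -0.482, -0.516, -0.484]
ft_force: [0.0, -3.2, 5.4]
grip_width: 0.291
clock: 13.22
position: [0.6735, -0.0827, 0.0555]
ee_rot: [-0.517, 0.482, 0.517, 0.483]
ft_force: [-1.6, -4.7, 0.5]
grip_width: 0.293
```

All three clips are up, with each lift at the expected 25 mm opening. Next is grey tile D, at the right.

```bash
python3 -m crank '[[0.4,[0,0,0],[0,0,0]],[0.4,[0,0,0],[0,0,0]],[0.4,[0,0,0],[0,0,0]],[0.4,[0,0,2],[0,0,0]],[0.4,[0,0,3],[0,0,0]],[0,[-0.5,0,3],[0,0,0]],[0,[-2,-2.9,0],[0,0,0]],[0,[-2,-2.9,0],[0,0,0]],[0,[-2,-2.9,0],[0,0,0]],[0,[-2,-2.9,0],[0,0,0.06]],[0,[-2,-2.9,0],[0,0,0.06]],[0,[-2,-2.9,0],[0,0,0.051]]]'
python3 -m crank '[[0,[-2,-2.9,0],[0,0,0]],[0,[-2,-2.9,0],[0,0,0]],[0,[-2,-2.9,0],[0,0,0]],[0,[-2.6,-4,0],[0,0,0]],[0,[0,0,-2.5],[0,0,0]],[0,[0,0,-2.5],[0,0,0]],[0,[0,0,-2.5],[0,0,0]],[0,[0,0,0],[0,0,0]],[0,[0,0,0],[0,0,0]],[0,[0,0,0],[0,0,0]]]'
python3 -c "
from h import *
c=viewer.camera('scene')
f=fitbox(c,.463,-.3845,.01);print(np.round(f,4));tgt(.463,-.3845,.238)
for d in mark_of('tile_2',c): print(round(d['conf'],2),np.round(w(d['location'],c),3))
a,b=px([.463,-.3845,.01],c).astype(int)
I=cv2.resize(c['frame'][b-60:b+40,a-60:a+60],(600,500),interpolation=2);save('i',I)"
```

```text
clock: 14.22
position: [0.5482, -0.256, 0.1358]
ee_rot: [-0.557, 0.434, 0.557, 0.436]
ft_force: [-0.1, -0.9, 0.5]
grip_width: 0.999
clock: 15.05
position: [0.4672, -0.3778, 0.062]
ee_rot: [0.557, -0.436, -0.556, -0.437]
ft_force: [-0.7, 0.1, 0.6]
grip_width: 1.0
[ 0.4625 -0.3837  0.2549 32.7804]
t 15.1 pos [ 0.4674 -0.378   0.0624] q [ 0.557 -0.436 -0.556 -0.437] F [0.1 0.6 0.6] g 0.998
shift cm [-0.44 -0.65] turn [-0.001  0.003 -0.003]
0.79 [0.524 0.314 0.002]
0.78 [ 0.461 -0.38  -0.004]
0.66 [ 0.491  0.058 -0.   ]
0.63 [ 0.453 -0.057 -0.002]
```

View pics/i.png

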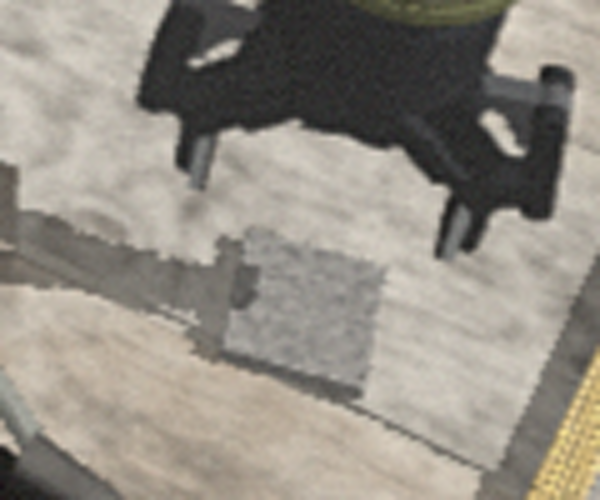

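The open gripper is above the tile, which lies at crop (305,310), still 5–6 mm short because one row was clipped. I correct that, descend and grip.

```bash
python3 -m crank '[[0,[-0.45,-0.63,0],[0,0,0]],[0,[0,0,-1.5],[0,0,0]],[0,[0,0,-1.5],[0,0,0]],[0,[0,0,-1.5],[0,0,0]],[0,[0,0,-1.5],[0,0,0]],[0,[0,0,0],[0,0,0]],[0,[0,0,0],[0,0,0]]]'
python3 -m crank '[[1,[0,0,0],[0,0,0]],[1,[0,0,0],[0,0,0]],[1,[0,0,0],[0,0,0]],[1,[0,0,0],[0,0,0]],[1,[0,0,0],[0,0,0]],[1,[0,0,0],[0,0,0]]]' 40
python3 -c "
from h import *
tgt(.463,-.3845,.238)"
```

```text
clock: 15.73
position: [0.4621, -0.3839, 0.0013]
ee_rot: [-0.556, 0.436, 0.557, 0.437]
ft_force: [0.6, 0.0, -0.8]
grip_width: 1.001
clock: 16.23
position: [0.4626, -0.3843, 0.0022]
ee_rot: [0.557, -0.436, -0.556, -0.437]
ft_force: [-0.9, 0.7, 8.5]
grip_width: 0.639
t 16.23 pos [ 0.4626 -0.3843  0.0022] q [ 0.557 -0.436 -0.556 -0.437] F [-0.9  0.7  8.5] g 0.639
shift cm [ 0.04 -0.02] turn [-0.001  0.002 -0.002]
```

Gripped: 0.639 × 85 ≈ 54 mm, and the fingertips touch the table at TCP ≈ 2 mm. I lift and carry the tile to in front of place 3.

```bash
python3 -m crank '[[1,[0,0,2],[0,0,0]],[1,[0,0,2],[0,0,0]],[1,[0,0,2],[0,0,0]],[1,[0,0,2],[0,0,0]],[1,[1.4,2.7,0],[0,0,0]],[1,[1.4,2.7,0],[0,0,-0.04]],[1,[1.4,2.7,0],[0,0,-0.04]],[1,[1.4,2.7,0],[0,0,-0.04]],[1,[1.4,2.7,0],[0,0,-0.051]],[1,[1.4,2.7,0],[0,0,0]],[1,[1.4,2.7,0],[0,0,0]],[1,[1.4,2.7,0],[0,0,0]]]'
python3 -m crank '[[1,[1.4,2.7,0],[0,0,0]],[1,[1.4,2.7,0],[0,0,0]],[1,[1.4,2.4,0],[0,0,0]],[1,[0.4,0.3,0],[0,0,0]],[1,[0,0,0],[0,0,0]],[1,[0,0,0],[0,0,0]],[1,[0,0,0],[0,0,0]]]'
python3 -c "
from h import *
tgt(*jw(-27,-40),.067)
c=viewer.camera('scene')
a,b=px([.62,-.085,.05],c).astype(int)
I=cv2.resize(c['frame'][b-50:b+50,a-60:a+60],(600,500),interpolation=2);save('j',I)"
```

```text
clock: 17.23
position: [0.5745, -0.1663, 0.0812]
ee_rot: [-0.517, 0.481, 0.517, 0.483]
ft_force: [0.1, -0.2, -1.2]
grip_width: 0.629
clock: 17.82
position: [0.6192, -0.0886, 0.0808]
ee_rot: [-0.516, 0.482, 0.517, 0.483]
ft_force: [-0.5, -0.4, -1.2]
grip_width: 0.632
t 17.82 pos [ 0.6192 -0.0886  0.0808] q [-0.516  0.482  0.517  0.483] F [-0.5 -0.4 -1.2] g 0.632
shift cm [0.2  0.09] turn [-0.001  0.001 -0.   ]
```

View pics/j.png

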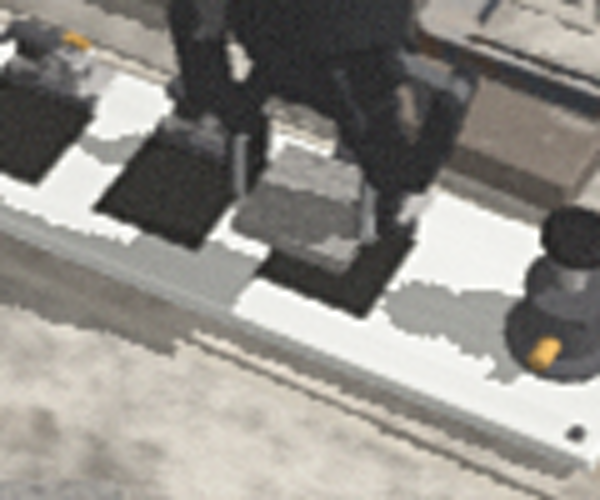

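The tile is held square in front of place 3. I lower it and slide it in.

```bash
python3 -m crank '[[1,[0,0.12,-1.5],[0,0,0]],[1,[0,0,-1.5],[0,0,0]],[1,[0,0,-1.5],[0,0,0]],[1,[0,0,-1],[0,0,0]],[1,[0,0,-0.4],[0,0,0]],[1,[0,0,0],[0,0,0]],[1,[0,0,0],[0,0,0]]]'
python3 -m crank '[[1,[0.6,0.04,0],[0,0,0]],[1,[0.6,0.04,0],[0,0,0]],[1,[0.6,0.04,0],[0,0,0]],[1,[0.6,0.04,0],[0,0,0]],[1,[0.4,0.03,0],[0,0,0]],[1,[0.2,0.01,0],[0,0,0]],[1,[0,0,0],[0,0,0]],[1,[0,0,0],[0,0,0]]]'
python3 -c "
from h import *
tgt(*jw(5,-40),.067)"
```

```text
clock: 18.45
position: [0.6199, -0.0862, 0.022]
ee_rot: [-0.517, 0.482, 0.517, 0.483]
ft_force: [0.5, -0.5, -1.6]
grip_width: 0.635
clock: 19.12
position: [0.6497, -0.0836, 0.0213]
ee_rot: [-0.517, 0.482, 0.517, 0.483]
ft_force: [-0.2, 0.6, -1.4]
grip_width: 0.635
t 19.12 pos [ 0.6497 -0.0836  0.0213] q [-0.517  0.482  0.517  0.483] F [-0.2  0.6 -1.4] g 0.635
shift cm [ 0.35 -0.19] turn [-0.002  0.001 -0.002]
```

```bash
python3 -m crank '[[1,[0.1,-0.17,-0.1],[0,0,0]],[1,[0.1,0,0],[0,0,0]],[1,[0,0,0],[0,0,0]],[1,[0,0,0],[0,0,0]]]' | egrep 'posi|ft'
for i in 1 2 3; do python3 -m crank '[[1,[0.1,0.01,0],[0,0,0]],[1,[0,0,0],[0,0,0]]]' | egrep 'posi|ft'; done
```

```text
position: [0.6516, -0.0856, 0.0205]
ft_force: [-0.7, -0.4, -1.7]
position: [0.6517, -0.0855, 0.0204]
ft_force: [-5.6, -0.4, 2.4]
position: [0.6518, -0.0855, 0.0203]
ft_force: [-10.6, -0.7, 6.3]
position: [0.6519, -0.0855, 0.0203]
ft_force: [-15.2, 1.0, 10.6]
```

The tile is against the stop, with a contact force of -15 N in x at TCP x = .652. I release it and lower clip 3.

```bash
python3 -m crank '[[1,[-0.3,0,0],[0,0,0]],[0.2,[0,0,0],[0,0,0]],[0.2,[0,0,0],[0,0,0]],[0.2,[0,0,0],[0,0,0]],[0.2,[0,0,1],[0,0,0]],[0.2,[0,0,2],[0,0,0]],[0.2,[0,0,2.5],[0,0,0]],[0.4,[0,0,2.5],[0,0,0]],[0.4,[1.1,0.08,0],[0,0,0]],[0.4,[1.1,0.07,0],[0,0,0]],[0.4,[0,0,0],[0,0,0]],[0.4,[0,0,0],[0,0,0]]]'
python3 -c "
from h import *
tgt(.6735,-.084,.067)
c=viewer.camera('scene');print(np.round(fitbox(c,*jw(5,-40),.028,.067),4), np.round(jw(5,-40),4))"
```

```text
clock: 20.95
position: [0.674, -0.0833, 0.1009]
ee_rot: [-0.517, 0.482, 0.517, 0.483]
ft_force: [-1.1, -0.6, -0.6]
grip_width: 0.603
t 20.95 pos [ 0.674  -0.0833  0.1009] q [-0.517  0.482  0.517  0.483] F [-1.1 -0.6 -0.6] g 0.603
shift cm [-0.05 -0.07] turn [-0.002  0.001 -0.003]
[ 6.50400e-01 -9.18000e-02 -2.18000e-02  3.28625e+01] [ 0.6532 -0.0856]
```

```bash
python3 -m crank '[[0.4,[-0.05,-0.07,-1.5],[0,0,0]],[0.4,[0,0,-1.5],[0,0,0]],[0.4,[0,0,-1.2],[0,0,0]],[0.4,[0,0,0],[0,0,0]],[0.4,[0,0,0],[0,0,0]],[1,[0,0,0],[0,0,0]],[1,[0,0,0],[0,0,0]],[1,[0,0,0],[0,0,0]],[1,[0,0,0],[0,0,0]],[1,[0,0,0],[0,0,0]]]' 30
python3 -m crank '[[1,[-0.3,-0.02,-0.2],[0,0,0]],[1,[-0.31,-0.02,-0.26],[0,0,0]],[1,[-0.28,-0.02,-0.29],[0,0,0]],[1,[-0.25,-0.02,-0.32],[0,0,0]],[1,[-0.22,-0.01,-0.33],[0,0,0]],[1,[-0.18,-0.01,-0.36],[0,0,0]],[1,[-0.15,-0.01,-0.38],[0,0,0]],[1,[-0.08,-0.01,-0.3],[0,0,0]],[1,[0,0,0],[0,0,0]],[1,[0,0,0],[0,0,0]]]'
python3 -m crank '[[0.4,[0,0,0],[0,0,0]],[0.4,[0,0,0],[0,0,0]],[0.4,[0,0,0],[0,0,0]],[0.4,[0,0,1],[0,0,0]],[0.4,[0,0,2],[0,0,0]],[0.4,[0,0,3],[0,0,0]],[0.4,[0,0,3],[0,0,0]],[0.4,[-2,3,0],[0,0,0]],[0.4,[-2,3,0],[0,0,0]],[0.4,[-2,3,0],[0,0,0]],[0.4,[-2,3,0],[0,0,0]],[0.4,[0,0,0],[0,0,0]]]'
python3 -c "
from h import *
st()
c=viewer.camera('scene')
x,y=jw(5,-40);a,b=px([x,y,.03],c).astype(int)
I=cv2.resize(c['frame'][b-50:b+50,a-60:a+60],(600,500),interpolation=2)
P=[px([*jw(5+u,-40+v),.028],c) for u,v in((28,28),(28,-28),(-28,-28),(-28,28))]
cv2.polylines(I,[np.int32([((p[0]-a+60)*5,(p[1]-b+50)*5) for p in P])],True,(0,255,0),1)
save('k',I)"
```

```text
clock: 21.83
position: [0.6738, -0.0831, 0.06]
ee_rot: [-0.517, 0.481, 0.517, 0.484]
ft_force: [-2.6, 4.1, 6.0]
grip_width: 0.291
clock: 22.67
position: [0.6556, -0.0843, 0.0346]
ee_rot: [-0.517, 0.481, 0.518, 0.483]
ft_force: [-3.6, 4.1, 3.3]
grip_width: 0.289
clock: 23.67
position: [0.5729, 0.0419, 0.125]
ee_rot: [-0.518, 0.479, 0.52, 0.482]
ft_force: [1.1, 1.1, -0.8]
grip_width: 0.599
t 23.67 pos [0.5729 0.0419 0.125 ] q [-0.518  0.479  0.52   0.482] F [ 1.1  1.1 -0.8] g 0.599
```

View pics/k.png

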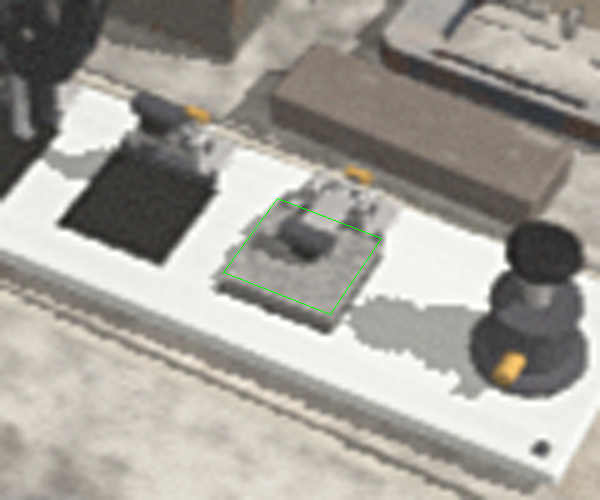

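The picture shows tile D under clip 3 with the clip down on it, and the outline agrees within about 1–2 mm. Clip 2 is up. Next is grey tile C beside the cable, so I draw the planned finger footprints first.

```bash
python3 - <<'E'
from h import *
c=viewer.camera('scene')
f=fitbox(c,.4515,-.061,.010);print(np.round(f,4));print("A",np.round(fitbox(c,.5235,.311,.010),4))
x,y,a=f[:3]
z=.006;R=.07;s=4000
im=rect(c,x,y,z,R,R,s)
draw(im,x,y,R,R,s,sq(x,y,a),(0,255,0))
o=.010
for sg in(1,-1):
    v=sg*(.035+.00725); X=x+np.cos(a)*o-np.sin(a)*v; Y=y+np.sin(a)*o+np.cos(a)*v
    draw(im,x,y,R,R,s,sq(X,Y,a,.011,.00725),(255,0,255))
save("l",im)
tgt(x+np.cos(a)*o,y+np.sin(a)*o,a)
E
```

```text
[ 0.4518 -0.0611  0.5643 25.5747]
A [ 0.5165  0.3079  0.4657 26.8246]
t 23.77 pos [0.5755 0.036  0.1253] q [-0.518  0.481  0.518  0.483] F [-0.7 -0.9 -0.6] g 0.596
shift cm [-11.53  -9.18] turn [-0.003  0.002  0.492]
```

View pics/l.png

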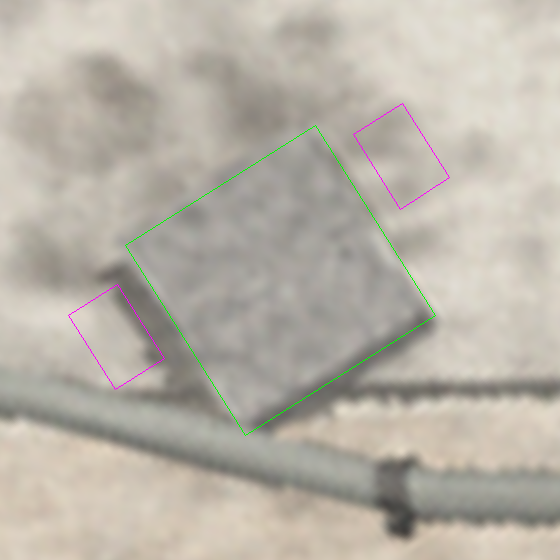

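Fingers clear the cable with the grasp shifted about 12 mm to the rear (left footprint at (117,335), cable edge at (117,395)). I go there and grip.

```bash
python3 -m crank '[[0.18,[-2.27,-1.82,0],[0,0,0.1]],[0.18,[-2.27,-1.82,0],[0,0,0.1]],[0.18,[-2.27,-1.82,0],[0,0,0.1]],[0.18,[-2.27,-1.82,-1],[0,0,0.1]],[0.18,[-2.27,-1.82,-2],[0,0,0.092]],[0.18,[0,0,-3],[0,0,0]],[0.18,[0,0,-2],[0,0,0]],[0.18,[0,0,0],[0,0,0]],[0.18,[0,0,0],[0,0,0]],[0.18,[0,0,0],[0,0,0]]]'
python3 -c "
from h import *
x,y,a=.4518,-.0611,.564
tgt(x+np.cos(a)*.012,y+np.sin(a)*.012,a)"
```

```text
clock: 24.6
position: [0.4634, -0.057, 0.0455]
ee_rot: [0.619, -0.341, -0.619, -0.343]
ft_force: [0.3, 1.0, 0.1]
grip_width: 0.819
t 24.6 pos [ 0.4634 -0.057   0.0455] q [ 0.619 -0.341 -0.619 -0.343] F [0.3 1.  0.1] g 0.819
shift cm [-0.14  0.23] turn [-0.002  0.002  0.004]
```

```bash
python3 -m crank '[[0.18,[-0.14,0.23,-1],[0,0,0]],[0.18,[0,0,-1],[0,0,0]],[0.18,[0,0,-1.2],[0,0,0]],[0.18,[0,0,-1.1],[0,0,0]],[0.18,[0,0,0],[0,0,0]],[0.18,[0,0,0],[0,0,0]]]'
python3 -m crank '[[1,[0,0,0],[0,0,0]],[1,[0,0,0],[0,0,0]],[1,[0,0,0],[0,0,0]],[1,[0,0,0],[0,0,0]],[1,[0,0,0],[0,0,0]],[1,[0,0,0],[0,0,0]]]' 40
python3 -m crank '[[1,[0,0,1],[0,0,0]],[1,[0,0,2],[0,0,0]],[1,[0,0,2.5],[0,0,0]],[1,[0,0,2.5],[0,0,0]],[1,[0,0,0],[0,0,0]],[1,[0,0,0],[0,0,0]]]'
python3 -c "
from h import *
tgt(*jw(-15,50),.067)"
```

```text
clock: 25.1
position: [0.4603, -0.054, 0.0007]
ee_rot: [-0.618, 0.341, 0.62, 0.342]
ft_force: [0.4, -0.4, -0.2]
grip_width: 0.821
clock: 25.6
position: [0.4612, -0.054, 0.002]
ee_rot: [-0.619, 0.341, 0.619, 0.343]
ft_force: [-3.0, 0.5, 7.3]
grip_width: 0.633
clock: 26.1
position: [0.4619, -0.054, 0.083]
ee_rot: [0.62, -0.341, -0.618, -0.343]
ft_force: [-0.1, 1.1, -2.4]
grip_width: 0.637
t 26.1 pos [ 0.4619 -0.054   0.083 ] q [ 0.62  -0.341 -0.618 -0.343] F [-0.1  1.1 -2.4] g 0.637
shift cm [16.53  5.69] turn [-0.002  0.004 -0.494]
```

```bash
python3 -m crank '[[1,[2.75,0.96,0],[0,0,-0.1]],[1,[2.75,0.96,0],[0,0,-0.1]],[1,[2.75,0.96,0],[0,0,-0.1]],[1,[2.75,0.96,0],[0,0,-0.1]],[1,[2.75,0.96,0],[0,0,-0.094]],[1,[2.75,0.96,0],[0,0,0]],[1,[0,0,0],[0,0,0]],[1,[0,0,0],[0,0,0]],[1,[0,0,0],[0,0,0]],[1,[0,0,0],[0,0,0]]]'
python3 -c "
from h import *
tgt(*jw(-15,50),.067)"
```

```text
clock: 26.93
position: [0.6246, 0.0027, 0.0806]
ee_rot: [-0.516, 0.483, 0.517, 0.483]
ft_force: [0.5, -0.6, -1.1]
grip_width: 0.635
t 26.93 pos [0.6246 0.0027 0.0806] q [-0.516  0.483  0.517  0.483] F [ 0.5 -0.6 -1.1] g 0.635
shift cm [0.26 0.02] turn [-0.002 -0.     0.001]
```

```bash
python3 -m crank '[[1,[0,0.05,-1.5],[0,0,0]],[1,[0,0,-1.5],[0,0,0]],[1,[0,0,-1.5],[0,0,0]],[1,[0,0,-1],[0,0,0]],[1,[0,0,-0.5],[0,0,0]],[1,[0,0,0],[0,0,0]],[1,[0.6,0.04,0],[0,0,0]],[1,[0.6,0.04,0],[0,0,0]],[1,[0.6,0.04,0],[0,0,0]],[1,[0.6,0.04,0],[0,0,0]],[1,[0.4,0.03,0],[0,0,0]],[1,[0.2,0.01,0],[0,0,0]]]'
python3 -m crank '[[1,[0,0,0],[0,0,0]],[1,[0,0,0],[0,0,0]]]'
python3 -c "
from h import *
tgt(*jw(17,50),.067)"
```

```text
clock: 27.93
position: [0.6566, 0.0062, 0.0211]
ee_rot: [-0.516, 0.482, 0.517, 0.484]
ft_force: [-0.1, 1.0, -1.5]
grip_width: 0.636
clock: 28.1
position: [0.6556, 0.006, 0.021]
ee_rot: [-0.516, 0.482, 0.517, 0.484]
ft_force: [-0.7, 0.4, -1.2]
grip_width: 0.637
t 28.1 pos [0.6556 0.006  0.021 ] q [-0.516  0.482  0.517  0.484] F [-0.7  0.4 -1.2] g 0.637
shift cm [ 0.35 -0.1 ] turn [-0.002  0.001 -0.   ]
```

```bash
python3 -m crank '[[1,[0.1,-0.05,-0.1],[0,0,0]],[1,[0.1,0,0],[0,0,0]],[1,[0,0,0],[0,0,0]],[1,[0,0,0],[0,0,0]]]' | egrep 'posi|ft'
for i in 1 2 3 4; do python3 -m crank '[[1,[0.1,0.01,0],[0,0,0]],[1,[0,0,0],[0,0,0]]]' | egrep 'posi|ft'; done
```

```text
position: [0.6578, 0.0055, 0.0202]
ft_force: [-0.2, 0.5, -0.9]
position: [0.6582, 0.0055, 0.0201]
ft_force: [-4.0, -0.8, 2.9]
position: [0.6583, 0.0055, 0.0201]
ft_force: [-10.6, 0.0, 7.0]
position: [0.6583, 0.0055, 0.0201]
ft_force: [-14.1, -0.3, 12.0]
position: [0.6584, 0.0055, 0.0201]
ft_force: [-20.7, -0.1, 15.7]
```

Against the stop (-20 N). I release it and lower clip 2.

```bash
python3 -m crank '[[1,[-0.4,0,0],[0,0,0]],[0.2,[0,0,0],[0,0,0]],[0.2,[0,0,0],[0,0,0]],[0.2,[0,0,0],[0,0,0]],[0.2,[0,0,1],[0,0,0]],[0.2,[0,0,2],[0,0,0]],[0.2,[0,0,2.5],[0,0,0]],[0.4,[0,0,2.5],[0,0,0]],[0.4,[1,0.1,0],[0,0,0]],[0.4,[0,0,0],[0,0,0]],[0.4,[0,0,0],[0,0,0]],[0.4,[0,0,0],[0,0,0]]]'
python3 -c "
from h import *
tgt(.669,.0065,.067)"
```

```text
clock: 30.1
position: [0.667, 0.0069, 0.0994]
ee_rot: [-0.516, 0.483, 0.517, 0.483]
ft_force: [0.4, -0.3, -0.5]
grip_width: 0.601
t 30.1 pos [0.667  0.0069 0.0994] q [-0.516  0.483  0.517  0.483] F [ 0.4 -0.3 -0.5] g 0.601
shift cm [ 0.2  -0.04] turn [-0.002 -0.    -0.   ]
```

```bash
python3 -m crank '[[0.4,[0.17,-0.04,-1.5],[0,0,0]],[0.4,[0,0,-1.5],[0,0,0]],[0.4,[0,0,-1.05],[0,0,0]],[0.4,[0,0,0],[0,0,0]],[0.4,[0,0,0],[0,0,0]],[1,[0,0,0],[0,0,0]],[1,[0,0,0],[0,0,0]],[1,[0,0,0],[0,0,0]],[1,[0,0,0],[0,0,0]],[1,[0,0,0],[0,0,0]]]' 30
python3 -m crank '[[1,[-0.3,-0.02,-0.2],[0,0,0]],[1,[-0.31,-0.02,-0.26],[0,0,0]],[1,[-0.28,-0.02,-0.29],[0,0,0]],[1,[-0.25,-0.02,-0.32],[0,0,0]],[1,[-0.22,-0.01,-0.33],[0,0,0]],[1,[-0.18,-0.01,-0.36],[0,0,0]],[1,[-0.15,-0.01,-0.38],[0,0,0]],[1,[-0.08,-0.01,-0.3],[0,0,0]],[1,[0,0,0],[0,0,0]],[1,[0,0,0],[0,0,0]]]'
python3 -m crank '[[0.4,[0,0,0],[0,0,0]],[0.4,[0,0,0],[0,0,0]],[0.4,[0,0,0],[0,0,0]],[0.4,[0,0,1],[0,0,0]],[0.4,[0,0,2],[0,0,0]],[0.4,[0,0,3],[0,0,0]],[0.4,[0,0,3],[0,0,0]],[0.4,[-2,2,0],[0,0,0]],[0.4,[-2,2,0],[0,0,0]],[0.4,[-2,3,0],[0,0,0]],[0,[-1,3,0],[0,0,0]],[0,[0,0,0],[0,0,0]]]'
python3 - <<'E'
from h import *
st()
c=viewer.camera('scene')
print("A",np.round(fitbox(c,.5165,.308,.010),4)); print("A",np.round(fitbox(c,.5235,.311,.010),4))
for d in mark_of('tile_1',c): print(round(d['conf'],2),np.round(w(d['location'],c),3))
x,y=jw(5,20);a,b=px([x,y,.03],c).astype(int)
I=cv2.resize(c['frame'][b-50:b+50,a-60:a+60],(600,500),interpolation=2)
for yy in(50,-40):
    P=[px([*jw(5+u,yy+v),.028],c) for u,v in((28,28),(28,-28),(-28,-28),(-28,28))]
    cv2.polylines(I,[np.int32([((p[0]-a+60)*5,(p[1]-b+50)*5) for p in P])],True,(0,255,0),1)
T=cv2.resize(rect(c,.5235,.311,.01,.06,.06,1600),(200,200));I=np.hstack([I,np.vstack([T,np.zeros((300,200,3),np.uint8)])])
save('m',I)
E
```

```text
clock: 30.93
position: [0.6699, 0.0069, 0.0606]
ee_rot: [-0.517, 0.482, 0.517, 0.484]
ft_force: [-1.3, 1.6, 7.1]
grip_width: 0.293
clock: 31.77
position: [0.6513, 0.0057, 0.0351]
ee_rot: [-0.516, 0.482, 0.517, 0.483]
ft_force: [-4.5, 2.0, 2.7]
grip_width: 0.291
clock: 32.77
position: [0.5796, 0.1129, 0.1263]
ee_rot: [-0.517, 0.479, 0.52, 0.483]
ft_force: [1.1, 1.9, -0.3]
grip_width: 0.863
t 32.77 pos [0.5796 0.1129 0.1263] q [-0.517  0.479  0.52   0.483] F [ 1.1  1.9 -0.3] g 0.863
A [ 0.5207  0.3094  0.4805 26.779 ]
A [ 0.5207  0.3095  0.4775 26.7795]
0.81 [0.494 0.058 0.001]
0.8 [ 0.652 -0.084  0.016]
0.71 [ 0.522  0.315 -0.002]
0.63 [0.648 0.005 0.015]
0.25 [ 0.664 -0.195  0.09 ]
```

View pics/m.png

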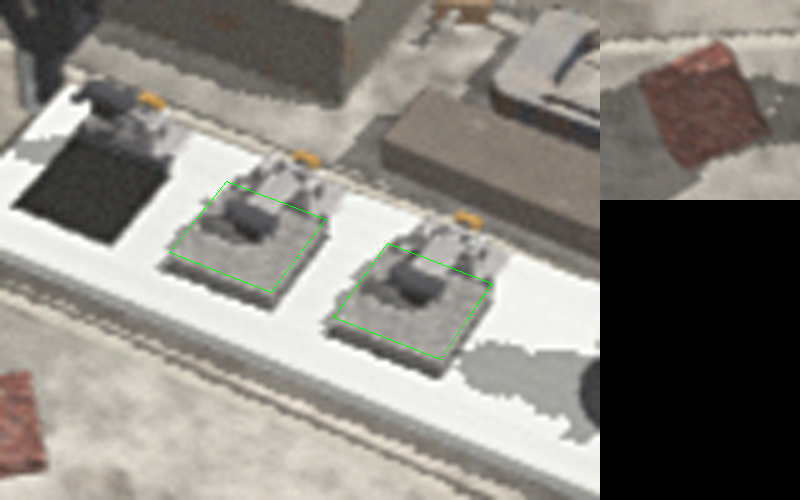

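Both grey tiles are clamped and centred on the overlay. The red tile A in the inset is unmoved, now in the arm's shadow. I move to it.

```bash
python3 -m crank '[[0,[-0.8,2.85,0],[0,0,0.1]],[0,[-0.8,2.85,0],[0,0,0.1]],[0,[-0.8,2.85,0],[0,0,0.1]],[0,[-0.8,2.85,0],[0,0,0.078]],[0,[-0.8,2.85,0],[0,0,0]],[0,[-0.8,2.85,0],[0,0,0]],[0,[-0.8,2.85,-2],[0,0,0]],[0,[0,0,-2.5],[0,0,0]],[0,[0,0,-2.5],[0,0,0]],[0,[0,0,0],[0,0,0]],[0,[0,0,0],[0,0,0]],[0,[0,0,0],[0,0,0]]]'
python3 -c "
from h import *
tgt(.523,.311,.445)
c=viewer.camera('scene');print(np.round(fitbox(c,.5235,.311,.010),4))
I=rect(c,.523,.311,.01,.07,.07,3000);draw(I,.523,.311,.07,.07,3000,sq(.523,.311,.445));save('n',I)"
```

```text
clock: 33.87
position: [0.5273, 0.3041, 0.0569]
ee_rot: [0.598, -0.377, -0.598, -0.379]
ft_force: [0.1, -0.2, 1.1]
grip_width: 0.998
t 33.87 pos [0.5273 0.3041 0.0569] q [ 0.598 -0.377 -0.598 -0.379] F [ 0.1 -0.2  1.1] g 0.998
shift cm [-0.43  0.69] turn [-0.003  0.002  0.002]
[ 0.5247  0.3116 -1.1357 34.1608]
```

View pics/n.png

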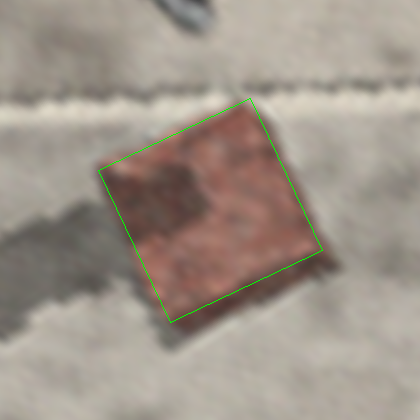

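The outline sits on the red tile, so the pose is good. I descend and grip.

```bash
python3 -m crank '[[0,[-0.4,0.67,0],[0,0,0]],[0,[0,0,-1.5],[0,0,0]],[0,[0,0,-1.5],[0,0,0]],[0,[0,0,-1.5],[0,0,0]],[0,[0,0,-0.8],[0,0,0]],[0,[0,0,0],[0,0,0]],[0,[0,0,0],[0,0,0]]]'
python3 -m crank '[[1,[0,0,0],[0,0,0]],[1,[0,0,0],[0,0,0]],[1,[0,0,0],[0,0,0]],[1,[0,0,0],[0,0,0]],[1,[0,0,0],[0,0,0]],[1,[0,0,0],[0,0,0]]]' 40
python3 -m crank '[[1,[0,0,1],[0,0,0]],[1,[0,0,2],[0,0,0]],[1,[0,0,2.5],[0,0,0]],[1,[0,0,2.5],[0,0,0]],[1,[0,0,0],[0,0,0]],[1,[0,0,0],[0,0,0]]]'
python3 -c "
from h import *
tgt(*jw(-27,140),.067)"
```

```text
clock: 34.5
position: [0.5219, 0.3119, 0.0029]
ee_rot: [-0.598, 0.376, 0.598, 0.378]
ft_force: [-0.4, 0.8, -0.1]
grip_width: 0.997
clock: 35.0
position: [0.5224, 0.3119, 0.0037]
ee_rot: [-0.598, 0.376, 0.598, 0.379]
ft_force: [-1.8, -2.2, 7.4]
grip_width: 0.632
clock: 35.5
position: [0.5228, 0.3122, 0.0846]
ee_rot: [0.598, -0.375, -0.598, -0.379]
ft_force: [-0.8, -0.7, -1.4]
grip_width: 0.63
t 35.5 pos [0.5228 0.3122 0.0846] q [ 0.598 -0.375 -0.598 -0.379] F [-0.8 -0.7 -1.4] g 0.63
shift cm [  8.64 -22.03] turn [-0.004  0.004 -0.378]
```

```bash
python3 -m crank '[[1,[1.08,-2.74,0],[0,0,-0.1]],[1,[1.08,-2.74,0],[0,0,-0.1]],[1,[1.08,-2.74,0],[0,0,-0.1]],[1,[1.08,-2.74,0],[0,0,-0.078]],[1,[1.08,-2.74,0],[0,0,0]],[1,[1.08,-2.74,0],[0,0,0]],[1,[1.08,-2.74,0],[0,0,0]],[1,[1.08,-2.74,0],[0,0,0]],[1,[0,0,0],[0,0,0]],[1,[0,0,0],[0,0,0]],[1,[0,0,0],[0,0,0]],[1,[0,0,0],[0,0,0]]]'
python3 -c "
from h import *
tgt(*jw(-27,140),.067)"
```

```text
clock: 36.5
position: [0.6074, 0.0939, 0.0817]
ee_rot: [-0.516, 0.482, 0.518, 0.483]
ft_force: [0.0, -0.8, -0.4]
grip_width: 0.63
t 36.5 pos [0.6074 0.0939 0.0817] q [-0.516  0.482  0.518  0.483] F [ 0.  -0.8 -0.4] g 0.63
shift cm [ 0.18 -0.2 ] turn [-0.003 -0.    -0.002]
```

```bash
python3 -m crank '[[1,[0,-0.12,-1.5],[0,0,0]],[1,[0,0,-1.5],[0,0,0]],[1,[0,0,-1.5],[0,0,0]],[1,[0,0,-1],[0,0,0]],[1,[0,0,-0.55],[0,0,0]],[1,[0,0,0],[0,0,0]],[1,[0.6,0.04,0],[0,0,0]],[1,[0.6,0.04,0],[0,0,0]],[1,[0.6,0.04,0],[0,0,0]],[1,[0.6,0.04,0],[0,0,0]],[1,[0.4,0.03,0],[0,0,0]],[1,[0.1,0.01,0],[0,0,0]]]'
python3 -m crank '[[1,[0,0,0],[0,0,0]],[1,[0,0,0],[0,0,0]]]'
python3 -c "
from h import *
tgt(*jw(5,140),.067)"
```

```text
clock: 37.5
position: [0.638, 0.0932, 0.0219]
ee_rot: [-0.516, 0.482, 0.517, 0.484]
ft_force: [-2.4, 0.3, 4.2]
grip_width: 0.624
clock: 37.67
position: [0.6375, 0.0932, 0.0219]
ee_rot: [-0.516, 0.482, 0.517, 0.484]
ft_force: [1.1, 0.3, 0.5]
grip_width: 0.629
t 37.67 pos [0.6375 0.0932 0.0219] q [-0.516  0.482  0.517  0.484] F [1.1 0.3 0.5] g 0.629
shift cm [0.36 0.09] turn [-0.002  0.002 -0.   ]
```

```bash
python3 -m crank '[[1,[0.1,0.1,0],[0,0,0]],[1,[0.1,0,0],[0,0,0]],[1,[0,0,0],[0,0,0]],[1,[0,0,0],[0,0,0]]]' | egrep 'posi|ft'
for i in 1 2 3 4; do python3 -m crank '[[1,[0.1,0.01,0],[0,0,0]],[1,[0,0,0],[0,0,0]]]' | egrep 'posi|ft'; done
```

```text
position: [0.639, 0.0941, 0.0218]
ft_force: [-3.2, -0.6, 4.8]
position: [0.6391, 0.0942, 0.0218]
ft_force: [-6.5, -1.6, 8.9]
position: [0.6392, 0.0941, 0.0217]
ft_force: [-12.7, -1.6, 12.8]
position: [0.6392, 0.0941, 0.0217]
ft_force: [-17.0, -1.7, 16.7]
position: [0.6393, 0.0942, 0.0217]
ft_force: [-23.2, -3.3, 21.1]
```

```bash
python3 -m crank '[[1,[-0.45,0,0],[0,0,0]],[0.2,[0,0,0],[0,0,0]],[0.2,[0,0,0],[0,0,0]],[0.2,[0,0,0],[0,0,0]],[0.2,[0,0,1],[0,0,0]],[0.2,[0,0,2],[0,0,0]],[0.2,[0,0,2.5],[0,0,0]],[0.4,[0,0,2.5],[0,0,0]],[0.4,[1.2,0.1,0],[0,0,0]],[0.4,[1.1,0.1,0],[0,0,0]],[0.4,[0,0,0],[0,0,0]],[0.4,[0,0,0],[0,0,0]]]'
python3 -c "
from h import *
tgt(.6624,.0966,.067)"
```

```text
clock: 39.67
position: [0.6617, 0.0965, 0.1019]
ee_rot: [-0.516, 0.482, 0.517, 0.484]
ft_force: [-0.4, 0.5, -0.6]
grip_width: 0.6
t 39.67 pos [0.6617 0.0965 0.1019] q [-0.516  0.482  0.517  0.484] F [-0.4  0.5 -0.6] g 0.6
shift cm [0.07 0.01] turn [-0.002  0.001 -0.   ]
```

```bash
python3 -m crank '[[0.4,[0.07,0.01,-1.5],[0,0,0]],[0.4,[0,0,-1.5],[0,0,0]],[0.4,[0,0,-1.2],[0,0,0]],[0.4,[0,0,0],[0,0,0]],[0.4,[0,0,0],[0,0,0]],[1,[0,0,0],[0,0,0]],[1,[0,0,0],[0,0,0]],[1,[0,0,0],[0,0,0]],[1,[0,0,0],[0,0,0]],[1,[0,0,0],[0,0,0]]]' 30
python3 -m crank '[[1,[-0.3,-0.02,-0.2],[0,0,0]],[1,[-0.31,-0.02,-0.26],[0,0,0]],[1,[-0.28,-0.02,-0.29],[0,0,0]],[1,[-0.25,-0.02,-0.32],[0,0,0]],[1,[-0.22,-0.01,-0.33],[0,0,0]],[1,[-0.18,-0.01,-0.36],[0,0,0]],[1,[-0.15,-0.01,-0.38],[0,0,0]],[1,[-0.08,-0.01,-0.3],[0,0,0]],[1,[0,0,0],[0,0,0]],[1,[0,0,0],[0,0,0]]]'
python3 -m crank '[[0.4,[0,0,0],[0,0,0]],[0.4,[0,0,0],[0,0,0]],[0.4,[0,0,0],[0,0,0]],[0.4,[0,0,1],[0,0,0]],[0.4,[0,0,2],[0,0,0]],[0.4,[0,0,3],[0,0,0]],[0.4,[0,0,3.5],[0,0,0]],[0.4,[0,0,3.5],[0,0,0]],[1,[0.3,-3.5,0],[0,0,0]],[1,[0.3,-3.5,0],[0,0,0]],[1,[0.3,-3.5,0],[0,0,0]],[1,[0.3,-3.5,0],[0,0,0]]]'
python3 -m crank '[[1,[0.3,-3.5,0],[0,0,0]],[1,[0.3,-3.5,0],[0,0,0]],[1,[0.3,-3.5,0],[0,0,0]],[1,[0.1,-3.5,0],[0,0,0]],[1,[0,0,0],[0,0,0]],[1,[0,0,0],[0,0,0]]]'
python3 - <<'E'
from h import *
tgt(*jw(10,-155),.067)
c=viewer.camera('scene')
x,y=jw(5,50);a,b=px([x,y,.03],c).astype(int)
I=cv2.resize(c['frame'][b-50:b+60,a-65:a+95],(800,550),interpolation=2)
for yy in(140,50,-40):
    P=[px([*jw(3.5+u,yy+v),.028],c) for u,v in((28,28),(28,-28),(-28,-28),(-28,28))]
    cv2.polylines(I,[np.int32([((p[0]-a+65)*5,(p[1]-b+50)*5) for p in P])],True,(0,255,0),1)
save('o',I)
for d in mark_of('tile_1',c)+mark_of('crossbar_1',c)+mark_of('pump_head',c): print(round(d['conf'],2),np.round(w(d['location'],c),3))
E
```

```text
clock: 40.5
position: [0.6629, 0.0967, 0.0609]
ee_rot: [0.517, -0.482, -0.516, -0.484]
ft_force: [-1.6, -1.1, 6.0]
grip_width: 0.291
clock: 41.33
position: [0.6442, 0.0955, 0.0354]
ee_rot: [-0.516, 0.482, 0.517, 0.484]
ft_force: [-3.4, 0.9, 3.3]
grip_width: 0.294
clock: 42.33
position: [0.6568, -0.0461, 0.1667]
ee_rot: [0.517, -0.482, -0.516, -0.484]
ft_force: [2.0, -0.6, -0.2]
grip_width: 0.032
clock: 42.83
position: [0.666, -0.188, 0.166]
ee_rot: [0.516, -0.484, -0.515, -0.485]
ft_force: [-0.3, 1.5, 0.2]
grip_width: -0.001
t 42.83 pos [ 0.666 -0.188  0.166] q [ 0.516 -0.484 -0.515 -0.485] F [-0.3  1.5  0.2] g -0.001
shift cm [-0.01 -1.19] turn [-0.001  0.001  0.005]
0.87 [0.64  0.095 0.014]
0.81 [ 0.654 -0.084  0.017]
0.61 [0.491 0.056 0.002]
0.55 [0.644 0.097 0.041]
0.45 [ 0.655 -0.083  0.038]
0.43 [0.651 0.006 0.042]
0.23 [ 0.65  -0.046 -0.001]
0.65 [ 0.665 -0.196  0.087]
```

View pics/o.png

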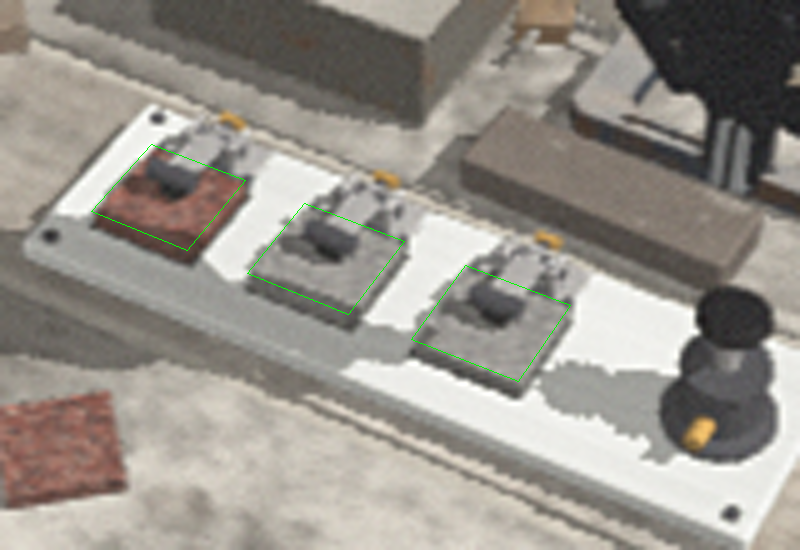

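All three tiles are under lowered clips, on the overlay outlines. Next is the pump.

```bash
python3 -m crank '[[1,[0,-1.4,0],[0,0,0]],[1,[0,0,0],[0,0,0]],[1,[0,0,0],[0,0,0]],[1,[0,0,-2],[0,0,0]],[1,[0,0,-2],[0,0,0]],[1,[0,0,-2],[0,0,0]],[1,[0,0,0],[0,0,0]],[1,[0,0,0],[0,0,0]],[1,[0,0,0],[0,0,0]]]'
python3 -c "
from h import *
tgt(*jw(10,-155),.067)"
```

```text
clock: 43.78
position: [0.6672, -0.1987, 0.1067]
ee_rot: [0.517, -0.482, -0.516, -0.484]
ft_force: [-0.1, -0.3, 0.9]
grip_width: 0.003
t 43.78 pos [ 0.6672 -0.1987  0.1067] q [ 0.517 -0.482 -0.516 -0.484] F [-0.1 -0.3  0.9] g 0.003
shift cm [-0.14 -0.13] turn [-0.002  0.002 -0.   ]
```

```bash
python3 -m crank '[[1,[-0.1,-0.1,-0.5],[0,0,0]],[1,[0,0,-0.5],[0,0,0]],[1,[0,0,-0.5],[0,0,0]],[1,[0,0,-0.5],[0,0,0]],[1,[0,0,-0.5],[0,0,0]],[1,[0,0,-0.5],[0,0,0]],[1,[0,0,-0.4],[0,0,0]],[1,[0,0,0],[0,0,0]],[1,[0,0,0],[0,0,0]]]' | egrep 'posi|ft'
for i in 1 2 3 4; do python3 -m crank '[[1,[0,0,-0.1],[0,0,0]],[1,[0,0,0],[0,0,0]]]' | egrep 'posi|ft'; done
```

```text
position: [0.6659, -0.1998, 0.0718]
ft_force: [-1.9, 0.5, 6.7]
position: [0.666, -0.1998, 0.0712]
ft_force: [-2.9, 0.7, 9.0]
position: [0.6661, -0.1999, 0.0711]
ft_force: [-5.9, 1.0, 15.6]
position: [0.6661, -0.1999, 0.071]
ft_force: [-8.7, 2.4, 22.7]
position: [0.6662, -0.1999, 0.0709]
ft_force: [-11.6, 2.6, 28.9]
```

The stop is reached: force climbs from 9 to 29 N at z = 0.071. Now the return and two more strokes.

```bash
python3 -m crank '[[1,[0,0,1],[0,0,0]],[1,[0,0,1],[0,0,0]],[1,[0,0,1.3],[0,0,0]],[1,[0,0,0],[0,0,0]],[1,[0,0,0],[0,0,0]],[1,[0,0,0],[0,0,0]],[1,[0,0,0],[0,0,0]]]' | egrep 'posi|ft'
python3 -m crank '[[1,[0,0,-1],[0,0,0]],[1,[0,0,-1],[0,0,0]],[1,[0,0,-0.9],[0,0,0]],[1,[0,0,-0.35],[0,0,0]],[1,[0,0,0],[0,0,0]],[1,[0,0,0],[0,0,0]],[1,[0,0,0],[0,0,0]]]' | egrep 'posi|ft'
python3 -m crank '[[1,[0,0,1],[0,0,0]],[1,[0,0,1],[0,0,0]],[1,[0,0,1.3],[0,0,0]],[1,[0,0,0],[0,0,0]],[1,[0,0,0],[0,0,0]],[1,[0,0,0],[0,0,0]],[1,[0,0,0],[0,0,0]]]' | egrep 'posi|ft'
python3 -m crank '[[1,[0,0,-1],[0,0,0]],[1,[0,0,-1],[0,0,0]],[1,[0,0,-0.9],[0,0,0]],[1,[0,0,-0.4],[0,0,0]],[1,[0,0,0],[0,0,0]],[1,[0,0,0],[0,0,0]],[1,[0,0,0],[0,0,0]]]' | egrep 'posi|ft'
python3 -m crank '[[1,[0,0,1],[0,0,0]],[1,[0,0,1],[0,0,0]],[1,[0,0,1.3],[0,0,0]],[1,[0,0,2],[0,0,0]],[1,[0,0,2],[0,0,0]],[1,[-2,0,2],[0,0,0]],[1,[-3,0,2],[0,0,0]],[1,[-3,0,0],[0,0,0]],[1,[0,0,0],[0,0,0]],[1,[0,0,0],[0,0,0]],[1,[0,0,0],[0,0,0]],[1,[0,0,0],[0,0,0]]]' | egrep 'clock|posi|ft'
python3 - <<'E'
from h import *
c=viewer.camera('scene')
x,y=jw(5,0);a,b=px([x,y,.03],c).astype(int)
I=cv2.resize(c['frame'][b-60:b+60,a-80:a+80],(800,600),interpolation=2);save('p',I)
t=viewer.camera('top')
for q in(c,t):
  for n in('crossbar_1','pump_head','tile_1','wood_block','felt_wheel','wedge','whetstone','marker_pen'):
    print(n,[np.round(w(d['location'],q),3).tolist() for d in mark_of(n,q) if d['conf']>.4])
E
```

```text
position: [0.665, -0.1993, 0.0991]
ft_force: [-0.3, 0.2, -0.1]
position: [0.6665, -0.1999, 0.0709]
ft_force: [-9.3, 3.7, 30.4]
position: [0.6649, -0.1993, 0.0994]
ft_force: [-0.7, 0.1, -1.1]
position: [0.6665, -0.1999, 0.0709]
ft_force: [-9.9, 3.1, 30.0]
clock: 48.53
position: [0.5862, -0.199, 0.1802]
ft_force: [0.9, -0.3, -0.4]
crossbar_1 [[0.657, -0.083, 0.04], [0.649, 0.006, 0.042], [0.645, 0.098, 0.04], [0.639, 0.094, 0.019]]
pump_head [[0.665, -0.196, 0.089]]
tile_1 [[0.644, 0.093, 0.019], [0.654, -0.081, 0.04], [0.648, 0.006, 0.013], [0.494, 0.057, -0.002], [0.65, -0.08, 0.017]]
wood_block [[0.416, -0.247, -0.002]]
felt_wheel [[0.697, 0.29, 0.006], [0.42, 0.192, -0.001]]
wedge [[0.698, 0.285, 0.002]]
whetstone [[0.771, -0.083, -0.001]]
marker_pen [[0.386, 0.267, -0.001]]
crossbar_1 [[0.64, 0.097, 0.041], [0.657, -0.084, 0.036]]
pump_head []
tile_1 [[0.643, 0.094, 0.022], [0.651, -0.088, 0.02], [0.643, 0.005, 0.017], [0.493, 0.051, -0.001]]
wood_block [[0.418, -0.251, -0.004]]
felt_wheel [[0.421, 0.196, -0.003]]
wedge [[0.698, 0.283, 0.0]]
whetstone [[0.771, -0.085, -0.001]]
marker_pen [[0.379, 0.263, -0.005], [0.698, 0.283, -0.002]]
```

View pics/p.png

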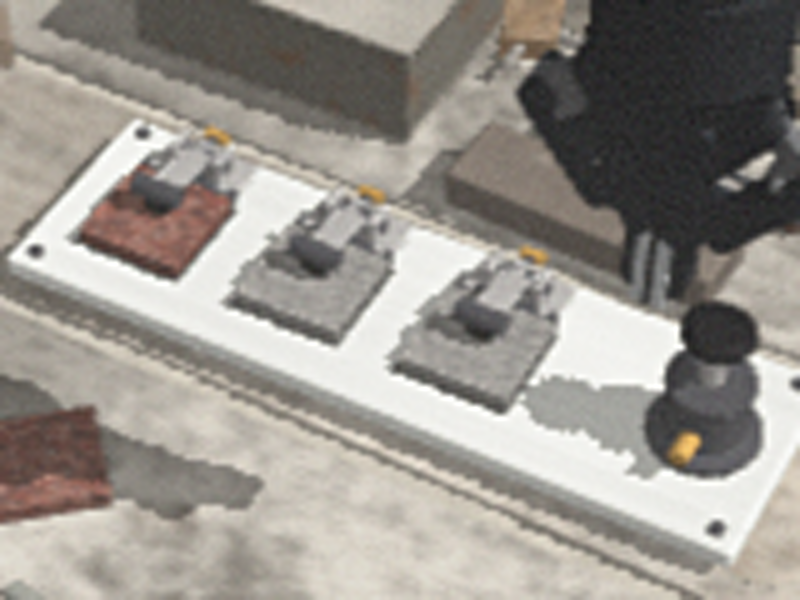

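The last picture shows the three tiles under lowered clips, with crossbars at (155,190), (318,250) and (480,312). The plunger head is up at (718,330), the gripper is clear, and the bystanders read where they started. I hand in.

```bash
python3 -c "
from h import *
st();print(manip.hand_in())"
```

```text
t 49.43 pos [ 0.5856 -0.1995  0.1809] q [-0.516  0.482  0.517  0.484] F [ 0.1  0.  -0. ] g 0.001
the job is handed in; nothing more can be done
None
```

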